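# Take a bore's size with the bench bore gauge

## Task

Take the bore size of the aluminium bearing bracket on the bore-gauge stand: slide the bracket between the stand's rails until it is fully home against the stop, then press the raised gauge all the way down into the bore. Swing the lock lever all the way over so that the two plungers spring out against the wall of the bore, and swing it all the way back so that they are locked at that size. Then draw the gauge all the way up again, with the plungers still holding the size and the bracket left home and flat on the worktop; leave the other things where they stand.

Things in the scene. Friction and masses are not known exactly. Their poses are not given: they have to be found in the camera images.
- gauge_axis (a point): Bore-gauge stand (grey, aluminium, bolted down): point on the worktop below the gauge's vertical axis. x points along the rails in the direction the bracket slides home, towards the stand's column; y left, z up. With the head up, its grey housing (56 x 50 mm in x, y) spans z = 145 to 185 mm and the thin gauge stem hangs down to z = 93 mm; they go down with the head.
- rail_mouth (a point): Middle of the mouth of the stand's two round steel rails (12 mm thick), on the worktop, 50 mm before gauge_axis; axes as gauge_axis. The mouth is about 110 mm wide and narrows over 40 mm to a straight channel 77 mm wide.
- column_top (a point): Top of the stand's upright column (26 x 34 mm), 207 mm above the worktop, 60 mm behind gauge_axis (+x). The head's carriage (48 mm wide) runs on it. Two stop pins (14 mm high) for the bracket's front edge stand just before the column's foot (110 mm wide, 18 mm high), about 30 mm behind gauge_axis.
- gauge_head (a joint): Height of the gauge head in m: 0 = fully up, grows as it is pressed down, 0.065 = fully down on its end stop (plungers then 25 mm below the bracket's rim). It stays where it is left (friction): pressing or lifting takes about 5 to 10 N, more if fast.
- knob_top (a point): Centre of the top face of the head's upright round black knob on the gauge axis, 26 mm in diameter, standing 40 mm above the grey housing; 225 mm above the worktop with the head up, 160 mm with it down. Press the head down and pull it up by this knob. Axes as gauge_axis.
- lock_lever (a joint): Angle of the lock lever in rad, about a level pivot along y on the head's right side: 0 = locked (leaning to the front, -x), 0.8 = free (leaning to the back, +x), with a stop at each end. It stays where it is left and takes about 4 to 7 N at its tip. The plungers come free about half-way through its swing and are locked again before it is fully back.
- lever_tip (a point): Centre of the black ball (14 mm in diameter) on the tip of the lock lever, a thin rod (8 mm) 50 mm long, on the right of the gauge: at x = -20, y = -58 mm from the gauge axis when locked, x = +20, y = -58 mm when free, 4 mm below the height of the knob's top in both; it moves with the head. Push it to the back to free the plungers, to the front to lock them.
- plunger_left_tip (a point): Outer end of the left brass plunger (9 mm thick) at the foot of the gauge, pointing to +y. With the lever free each plunger springs out by up to 12 mm with about 2.5 N. The two ends are 33 mm apart when in (as at the start), 57 mm fully out, about 46 to 47 mm when they rest on the wall of the bore.
- plunger_right_tip (a point): Outer end of the right brass plunger, pointing to -y; as the left one.
- bracket_bore (a point): Loose aluminium bracket, about 0.45 kg: flat foot 122 x 62 x 10 mm, its front end a disc 70 mm wide round the bore, with a boss (64 mm wide, top at 60 mm) holding a vertical bore, 45 mm wide, 50 mm deep. This point is the centre of the bore's mouth; x points to the foot's front edge, 35 mm ahead. Home, it lies on the gauge axis; it starts 65 to 80 mm short of that, front edge in the rails' mouth.
- bracket_lug (a point): Centre of the near face of the bracket's upright push lug: a plate 10 mm thick, 56 mm wide, reaching 50 mm above the worktop, 82 mm behind the bore; this point is 30 mm up. The face looks to the bracket's -x: push here. The foot reaches 5 mm nearer than this face.
- by_amber_jar: Bystander: brown jar with a blue screw cap, 56 mm wide, 80 mm high; origin under its centre. Leave it alone.
- by_beaker_7: Bystander: small clear beaker, 57 x 66 x 71 mm; origin under its centre. Leave it alone.
- by_petri_1: Bystander: flat covered dish, 94 mm wide, 15 mm high; origin under its centre. Leave it alone.
- by_tape_teal: Bystander: roll of tape, 52 mm wide, 19 mm high; origin under its centre. Leave it alone.
- by_falcon_1: Bystander: standing capped centrifuge tube, 34 mm wide, 116 mm high; origin under its centre. Leave it alone.
- by_stopper_flask: Bystander: small stoppered flask, 51 mm wide, 101 mm high; origin under its centre. Leave it alone.
- by_dye_set: Bystander: low box of small dye pots, 62 x 150 x 30 mm; origin under its centre. Leave it alone.
- bracket: The bracket as a whole; origin under the centre of the bore, axes as bracket_bore.

How it is judged:
By the outcome, as a careful person would: the job done as asked, in the order asked, and still so for the second after the job is handed in, with the robot touching nothing.
It also fails if it takes over 67 s, if anything falls off the work surface, if the arm or the gripper's body presses on something with over 40 N, if the wrist force passes 120 N, or if a joint passes its speed limit or range.

## Robot

A 6-joint arm with a two-finger parallel gripper is mounted at the origin on a cart in front of the work surface, level with it; the furniture and walls round the work are solid. World frame = base frame: x ahead of the robot, y to its left, z up, the work surface at z = 0. Lengths are in mm, angles in rad, forces in N, time in s.
With the tool pointing down it reaches from about 275 to 1000 mm from the base axis. Payload 8.4 kg.
Tool frame: the origin (TCP) lies at the very end of the fingers, on their centre line; the grasp point (between the pads) lies 19 mm behind it; z points along the fingers, y is the direction in which the jaws open and shut (so a half turn about z gives the same grasp; the last joint's range is limited). The gripper opens to 85 mm and grips with 20 to 120 N. Pads are 22 mm wide; open, the fingers measure 114 mm over their backs; the gripper's body (76 mm by 85 mm) begins 54 mm behind the grasp point. The pads swing forward as they close: fully open they stand 13 mm farther back than shut.
Start: joints at [-1.181, 0.353, 1.633, -0, 1.155, -0.002], TCP at [238.657, -577.643, 231.281] pointing down, gripper open.
Joint ranges: [-2.63, 2.63], [-0.92, 2.1], [0.06, 2.66], [-1.3, 4.44], [0, 2.69], [-3.02, 3.02]. Speed limits (rad/s): [2.22, 2.22, 2.79, 3.14, 3.14, 3.14].

## Interface

Orientations are given as [roll, pitch, yaw] about the fixed x, y, z axes, in that order (R = Rz(yaw) Ry(pitch) Rx(roll)).
In Python, from rig import r gives the robot as it stands.
- The arm moves only by the tool jog_arm, never from a script. Its argument "moves" is a list of rows, each an object with "grip": the gripper command: -1 is fully open, 1 is shut, values between are in proportion; "translation": the shift along the tool's x, y, z in m, a list of three; "twist": the turn, a rotation vector about the tool's x, y, z in rad, a list of three. In form: [{"grip": grip, "translation": [dx, dy, dz], "twist": [ax, ay, az]}, ...]. A call has 1 to 10 rows; each row shifts and turns the commanded pose from where the row before left it, along the tool's axes as they then stand; what a row does not reach is not made up. A row lasts 1/12 s, in which the tool goes at most 41.7 mm and 7.16 degrees, less where a joint would pass 70% of its speed; a pose out of reach is approached as far as the arm can. A call with a gripper value outside its range is refused whole. The fingers move at their own pace and stop on an object; "squeeze" is the grip in N (left out, the last holds). Time passes only in rows, so rows that do not move let the fingers close. It gives the time, the measured TCP pose, the force and the opening at its end, in the units of the state.
- r.sense(): the state, without advancing time (a new reading comes with each control period).
- r.grab_frame(name): name is "scene" or "side" or "wrist"; returns (picture, depth): 420x560x3 uint8, red, green, blue; 420x560 float32, mm along the optical axis (not along the pixel's ray), 0 where there is no reading.
- r.calibration(name): a dict with "fx", "fy", "cx", "cy" (pixels), "R" (3x3) and "t" (3): a world point X has camera coordinates R X + t. Camera axes: x right, y down, z forward; pixel columns grow to the right and rows downward; lengths in mm; the calibration is good to about 2 mm. The wrist camera is an equidistant fisheye: a pixel r from the principal point sees the ray r / f radians off the axis. A picture is of the moment at which its call begins: read the wrist's pose just before it. calibration takes no time and is no camera call; for the wrist camera it gives the pose at the moment of the call.
- r.sign_off(): hands the job in, once; it reports no verdict.
The state is a dict: "clock": time; "qpos": joint angles; "qvel": joint speeds; "joint_efforts": joint torques, N m; "eef_pos": TCP position; "tcp_rot": TCP orientation; "contact_force": force on the tool from outside, world axes, zero at the start; "wrist_torque": the same for the moment, N m; "opening": opening from 0.0 (shut) to 1.0 (fully open).
Only numpy, scipy, OpenCV 4.12 (cv2) and the standard library are available. Lean on these libraries where they do the work, as an engineer would, in place of code of your own. Each camera call takes 0.05 s, during which the arm holds its last target.

## Working session

There is one attempt and no reset: what is moved stays moved. The work goes in short steps, Python scripts to look and compute and a tool call to move; the robot and the scene stay as the last step left them, time stands still between calls to the robot, and variables do not carry over. Pictures are saved under pics/ and viewed, and the job is handed in when it is done.

Besides the shell and the picture viewer there is one more tool, called after "Request:" as name(argument=value, ...), one argument or row to a line, values as JSON. jog_arm: Moves the arm, as the interface text tells. Its arguments: {"type":"object","properties":{"moves":{"type":"array"},"squeeze":{"type":"number"}},"required":["moves"]}

```bash
mkdir -p pics; ls; python3 - <<'E'
from rig import r
import cv2
s=r.sense();print(s)
for n in ["scene","side","wrist"]:
    p,d=r.grab_frame(n);cv2.imwrite(f"pics/{n}0.png",p[:,:,::-1])
    import numpy as np; np.save(f"pics/{n}0d.npy",d); np.save(f"pics/{n}0p.npy",p)
    c=r.calibration(n);print(n,c)
E
```

```text
pics
{'clock': 0.0, 'qpos': array([-1.18139193e+00,  3.53649517e-01,  1.63412553e+00, -4.42329898e-05,
        1.15518988e+00, -2.37432234e-03]), 'qvel': array([-1.36141317e-03, -1.01410062e-04, -7.59436690e-04,  2.00747216e-05,
        1.59867392e-04,  6.78193318e-04]), 'joint_efforts': array([-3.76523210e-03, -6.05255699e+01, -3.42068195e+01, -2.46053469e-04,
        9.48456698e-03,  7.33028128e-05]), 'eef_pos': array([ 238.47006173, -577.21106735,  230.56450543]), 'tcp_rot': array([-3.14022029e+00,  3.71846465e-05,  3.91796632e-01]), 'contact_force': array([ 0.6008651, -0.4306794, -0.3666687]), 'wrist_torque': array([ 0.00991742,  0.00248326, -0.06019027]), 'opening': 1.0000830382779136}
scene {'fx': 445.7298054089775, 'fy': 445.7298054089775, 'cx': 281.7487042267266, 'cy': 207.93846674637894, 'R': array([[-0.90384535, -0.42781046,  0.00646522],
       [-0.31120805,  0.6469768 , -0.69611103],
       [ 0.29362073, -0.63118874, -0.71790503]]), 't': array([ 514.4623474 ,  273.30932741, 1426.39050227])}
side {'fx': 477.8004212087622, 'fy': 477.8004212087622, 'cx': 282.87620442488986, 'cy': 211.19648659367397, 'R': array([[ 0.65552493, -0.75499455, -0.01644074],
       [-0.35022703, -0.28465295, -0.89236412],
       [ 0.66905014,  0.59072492, -0.4510166 ]]), 't': array([-352.06908816,  362.33879685, 1040.08759238])}
wrist {'fx': 325.19226210127806, 'fy': 325.19226210127806, 'cx': 279.88695728223183, 'cy': 209.07054066941447, 'R': array([[ 3.82135562e-01, -9.24105941e-01, -7.88513045e-04],
       [-8.82490979e-01, -3.65179886e-01,  2.96400612e-01],
       [-2.74193516e-01, -1.12569359e-01, -9.55063378e-01]]), 't': array([-624.92245382,  -38.43418874,  380.75972639])}
```

View pics/scene0.png

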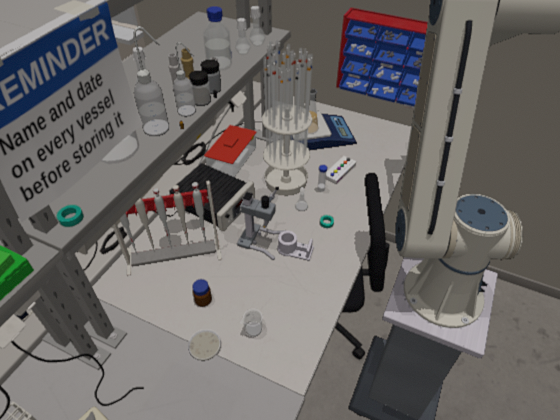

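View pics/side0.png

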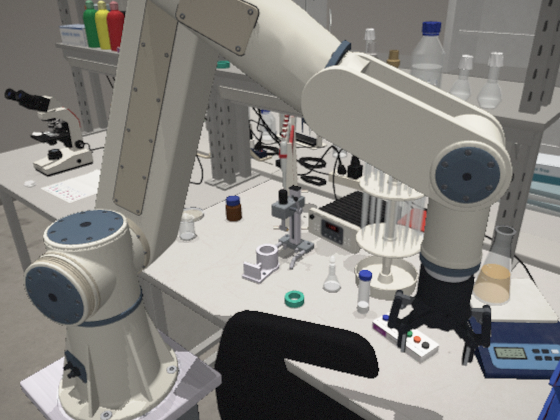

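View pics/wrist0.png

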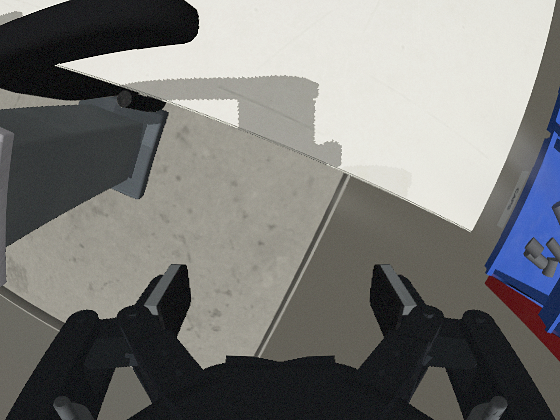

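The scene view shows the stand near (260,220) and the bracket near (292,243). In the side view they are near (292,220) and (264,260). I'll zoom in on both.

```bash
cat > h.py <<'E'
import numpy as np,cv2
def unproj(c,u,v,d):
    X=np.array([(u-c['cx'])/c['fx']*d,(v-c['cy'])/c['fy']*d,d])
    return c['R'].T@(X-c['t'])
def ray(c,u,v,z,fish=False):
    a,b=(u-c['cx'])/c['fx'],(v-c['cy'])/c['fy']
    if fish:
        rr=np.hypot(a,b); k=np.sin(rr)/max(rr,1e-9); dc=np.array([a*k,b*k,np.cos(rr)])
    else: dc=np.array([a,b,1.])
    o=-c['R'].T@c['t']; d=c['R'].T@dc
    return o+d*(z-o[2])/d[2]
def proj(c,X):
    x=c['R']@np.array(X,float)+c['t']; return c['cx']+c['fx']*x[0]/x[2],c['cy']+c['fy']*x[1]/x[2]
E
python3 - <<'E'
import numpy as np,cv2
from rig import r
from h import *
for n,(u0,v0,w,h) in {"scene":(225,175,110,90),"side":(230,170,110,120)}.items():
    p=cv2.imread(f"pics/{n}0.png")[v0:v0+h,u0:u0+w]
    k=min(800//w,600//h); cv2.imwrite(f"pics/{n}0z.png",cv2.resize(p,None,fx=k,fy=k,interpolation=cv2.INTER_CUBIC)); print(n,k)
c=r.calibration("scene");d=np.load("pics/scene0d.npy")
for u,v in [(287,238),(265,202),(264,212),(255,215),(300,250),(305,240),(327,221),(203,292),(253,325),(322,180),(301,200),(340,170),(205,345)]:
    print(u,v,unproj(c,u,v,d[v,u]).round(0))
E
```

```text
scene 6
side 5
287 238 [535.  30.  32.]
265 202 [598.  67. 214.]
264 212 [597.  77. 178.]
255 215 [631.  77. 149.]
300 250 [479.  44.  12.]
305 240 [484. -12.   2.]
327 221 [ 446. -129.    4.]
203 292 [660. 363.  72.]
253 325 [473. 395.  72.]
322 180 [ 528. -274.   56.]
301 200 [ 561. -149.   46.]
340 170 [ 495. -394.   25.]
205 345 [583. 485.  19.]
```

View pics/scene0z.png

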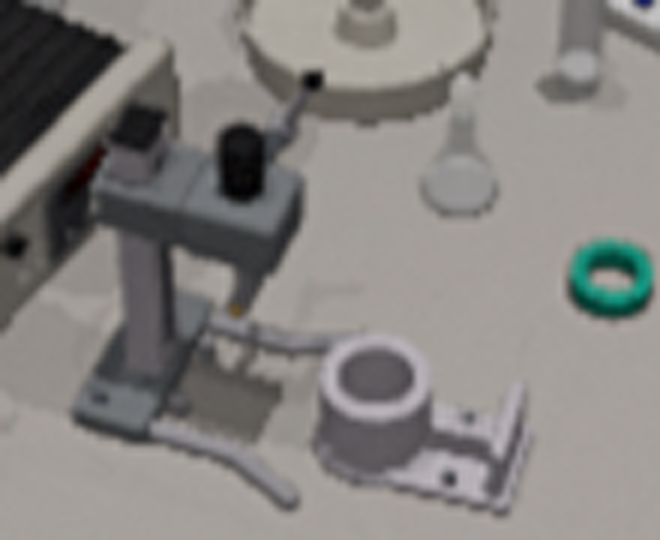

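View pics/side0z.png

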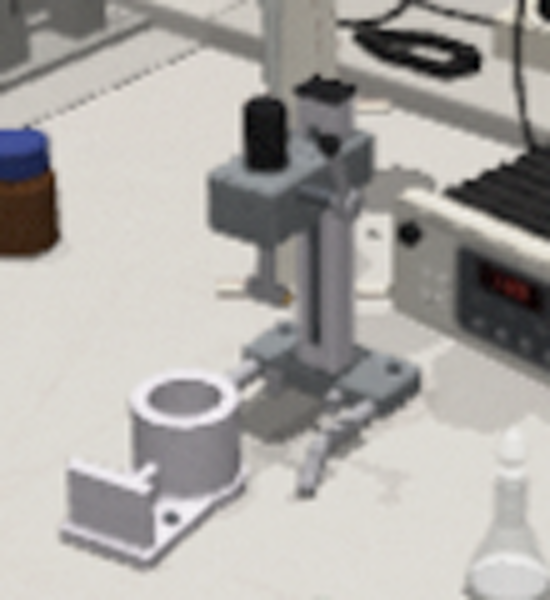

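```bash
python3 - <<'E'
import numpy as np,cv2
from rig import r
from h import *
pts={"knob":(225,(265.2,197.6),(283,190.4)),"ball":(221,(277.2,188.3),(295.8,199)),"coltop":(207,(248,196),(295,188.2)),"bore":(60,(287.5,238),(267.2,249.6)),
"lugtopL":(50,(225+493/6,175+468/6),(230+70/5,170+460/5)),"lugtopR":(50,(225+522/6,175+384/6),(230+155/5,170+495/5)),"footL":(10,(225+503/6,175+505/6),(230+62/5,170+532/5)),"footR":(10,None,(230+148/5,170+560/5)),
"railendL":(6,(225+290/6,175+496/6),(230+245/5,170+370/5)),"railendR":(6,None,(230+307/5,170+488/5))}
cs,cd=r.calibration("scene"),r.calibration("side")
for k,(z,a,b) in pts.items():
    print(k, None if a is None else ray(cs,*a,z).round(1), ray(cd,*b,z).round(1))
# cloud top of column and housing
for n,c in (("scene",cs),("side",cd)):
    d=np.load(f"pics/{n}0d.npy")
    vv,uu=np.mgrid[0:420,0:560]; D=d.ravel()
    X=np.stack([(uu.ravel()-c['cx'])/c['fx']*D,(vv.ravel()-c['cy'])/c['fy']*D,D]); W=(c['R'].T@(X-c['t'][:,None])).T
    ok=(D>0)&(abs(W[:,0]-590)<200)&(abs(W[:,1]-70)<150)
    W=W[ok]
    for lab,z0,z1 in (("knobtop",221,229),("housingtop",182,188),("bosstop",58,62),("lugtop",47,52),("foot",8,12)):
        m=W[(W[:,2]>z0)&(W[:,2]<z1)]
        if len(m): print(n,lab,len(m),m[:,:2].mean(0).round(1),m[:,:2].min(0).round(0),m[:,:2].max(0).round(0))
E
```

```text
knob [600.9  58.3 225. ] [594.5  44.5 225. ]
ball [ 5.872e+02 -3.000e-01  2.210e+02] [579.8 -15.  221. ]
coltop [662.6  59.6 207. ] [658.7  53.4 207. ]
bore [524.  51.  60.] [523.7  47.6  60. ]
lugtopL [441.6  74.   50. ] [444.3  64.2  50. ]
lugtopR [450.4  11.3  50. ] [449.2   2.6  50. ]
footL [436.8  65.9  10. ] [430.8  60.   10. ]
footR None [442.2   3.4  10. ]
railendL [549.1 109.3   6. ] [636.9 102.9   6. ]
railendR None [558.5 -14.7   6. ]
scene knobtop 40 [672.2 106.1] [586.  -9.] [773. 197.]
scene housingtop 58 [639.3  72.8] [585.  -6.] [766. 192.]
scene bosstop 95 [597.7  49.5] [495. -37.] [778. 185.]
scene lugtop 86 [589.1  48.2] [445. -28.] [774. 157.]
scene foot 289 [585.6  77.5] [390. -79.] [782. 219.]
side knobtop 36 [720.2 138. ] [582. -10.] [761. 196.]
side housingtop 61 [671.9  85. ] [579.  -9.] [762. 190.]
side bosstop 159 [594.4  35.7] [490. -75.] [759.  83.]
side lugtop 154 [585.9  28.7] [438. -79.] [761.  83.]
side foot 234 [571.9  27.1] [433. -78.] [769. 190.]
```

```bash
python3 - <<'E'
import numpy as np,cv2
from rig import r
from h import *
from scipy.spatial.transform import Rotation as Ro
s=r.sense();c=r.calibration("wrist")
T=Ro.from_euler('xyz',s['tcp_rot']).as_matrix();print(T.round(2))
print("cam in tool",T.T@(-c['R'].T@c['t']-s['eef_pos']), "cam axes in tool\n",(T.T@c['R'].T).round(2))
c=r.calibration("scene");d=np.load("pics/scene0d.npy")
for u,v in [(373,180),(375,210),(376,240),(378,265),(372,185),(355,285),(380,285),(365,225)]:
    print(u,v,unproj(c,u,v,d[v,u]).round(0))
E
```

```text
[[ 0.92  0.38 -0.  ]
 [ 0.38 -0.92  0.  ]
 [ 0.   -0.   -1.  ]]
cam in tool [  76.34298375    0.39471036 -143.79543287] cam axes in tool
 [[ 0.   -0.96 -0.3 ]
 [ 1.    0.    0.  ]
 [-0.   -0.3   0.96]]
373 180 [ 345. -326.   85.]
375 210 [ 293. -182.   82.]
376 240 [253. -83.  45.]
378 265 [223. -64. -57.]
372 185 [ 341. -303.   82.]
355 285 [ 296. -119. -298.]
380 285 [ 199.  -76. -179.]
365 225 [ 315. -171.    3.]
```

Request:
jog_arm(
  moves=[
    {"grip": -1, "translation": [0.024, -0.0237, -0.005], "twist": [0, 0, 0]},
    {"grip": -1, "translation": [0.024, -0.0237, -0.005], "twist": [0, 0, 0]},
    {"grip": -1, "translation": [0.024, -0.0237, -0.005], "twist": [0, 0, 0]},
    {"grip": -1, "translation": [0.024, -0.0237, -0.005], "twist": [0, 0, 0]},
    {"grip": -1, "translation": [0.024, -0.0237, -0.005], "twist": [0, 0, 0]},
    {"grip": -1, "translation": [0.024, -0.0237, -0.005], "twist": [0, 0, 0]},
    {"grip": -1, "translation": [0.024, -0.0237, -0.005], "twist": [0, 0, 0]},
    {"grip": -1, "translation": [0.024, -0.0237, -0.005], "twist": [0, 0, 0]},
    {"grip": -1, "translation": [0.024, -0.0237, -0.005], "twist": [0, 0, 0]},
    {"grip": -1, "translation": [0.024, -0.0237, -0.005], "twist": [0, 0, 0]},
  ],
)

```text
clock: 0.98
eef_pos: [370.1, -265.3, 281.5]
tcp_rot: [-3.142, -0.0, 0.392]
contact_force: [0.5, -0.1, 0.4]
opening: 1.0
```

Request:
jog_arm(
  moves=[
    {"grip": -1, "translation": [0.024, -0.0237, -0.005], "twist": [0, 0, 0]},
    {"grip": -1, "translation": [0.024, -0.0237, -0.005], "twist": [0, 0, 0]},
    {"grip": -1, "translation": [0.024, -0.0237, -0.005], "twist": [0, 0, 0]},
    {"grip": -1, "translation": [0.024, -0.0237, -0.005], "twist": [0, 0, 0]},
    {"grip": -1, "translation": [0.024, -0.0237, -0.005], "twist": [0, 0, 0]},
    {"grip": -1, "translation": [0.024, -0.0237, -0.005], "twist": [0, 0, 0]},
    {"grip": -1, "translation": [0.024, -0.0237, -0.005], "twist": [0, 0, 0]},
    {"grip": -1, "translation": [0.024, -0.0237, -0.005], "twist": [0, 0, 0]},
    {"grip": -1, "translation": [0.024, -0.0237, -0.005], "twist": [0, 0, 0]},
    {"grip": -1, "translation": [0.024, -0.0237, -0.005], "twist": [0, 0, 0]},
  ],
)

```text
clock: 1.82
eef_pos: [501.5, 45.5, 331.5]
tcp_rot: [3.142, 0.0, 0.392]
contact_force: [1.4, 0.2, 0.0]
opening: 0.999
```

Request:
jog_arm(
  moves=[
    {"grip": -1, "translation": [0, 0, 0], "twist": [0, 0, -0.12]},
    {"grip": -1, "translation": [0, 0, 0], "twist": [0, 0, -0.12]},
    {"grip": -1, "translation": [0, 0, 0], "twist": [0, 0, -0.12]},
    {"grip": -1, "translation": [0, 0, 0], "twist": [0, 0, -0.12]},
    {"grip": -1, "translation": [0, 0, 0], "twist": [0, 0, -0.12]},
    {"grip": -1, "translation": [0, 0, 0], "twist": [0, 0, -0.12]},
    {"grip": -1, "translation": [0, 0, 0], "twist": [0, 0, -0.12]},
    {"grip": -1, "translation": [0, 0, 0], "twist": [0, 0, -0.12]},
    {"grip": -1, "translation": [0, 0, 0], "twist": [0, 0, -0.12]},
    {"grip": -1, "translation": [0, 0, 0], "twist": [0, 0, -0.12]},
  ],
)

```text
clock: 2.65
eef_pos: [501.1, 43.7, 331.1]
tcp_rot: [-3.141, 0.0, 1.598]
contact_force: [-0.2, -0.3, 0.6]
opening: 1.003
```

Request:
jog_arm(
  moves=[
    {"grip": -1, "translation": [0, 0, 0], "twist": [0, 0, -0.12]},
    {"grip": -1, "translation": [0, 0, 0], "twist": [0, 0, -0.12]},
    {"grip": -1, "translation": [0, 0, 0], "twist": [0, 0, -0.12]},
    {"grip": -1, "translation": [0, 0, 0], "twist": [0, 0, -0.12]},
    {"grip": -1, "translation": [0, 0, 0], "twist": [0, 0, -0.12]},
    {"grip": -1, "translation": [0, 0, 0], "twist": [0, 0, -0.12]},
    {"grip": -1, "translation": [0, 0, 0], "twist": [0, 0, -0.12]},
    {"grip": -1, "translation": [0, 0, 0], "twist": [0, 0, -0.12]},
    {"grip": -1, "translation": [0, 0, 0], "twist": [0, 0, -0.12]},
    {"grip": -1, "translation": [0, 0, 0], "twist": [0, 0, -0.12]},
  ],
)

```text
clock: 3.48
eef_pos: [501.1, 43.7, 331.0]
tcp_rot: [-3.141, -0.0, 2.798]
contact_force: [-0.3, -0.1, 0.2]
opening: 1.004
```

Request:
jog_arm(
  moves=[
    {"grip": -1, "translation": [0, 0, 0], "twist": [0, 0, -0.12]},
    {"grip": -1, "translation": [0, 0, 0], "twist": [0, 0, -0.12]},
    {"grip": -1, "translation": [0, 0, 0], "twist": [0, 0, -0.12]},
    {"grip": -1, "translation": [0, 0, 0], "twist": [0, 0, -0.08]},
    {"grip": -1, "translation": [0, 0, 0], "twist": [0, 0, 0]},
  ],
)

```text
clock: 3.9
eef_pos: [501.1, 43.7, 331.1]
tcp_rot: [3.142, -0.0, -3.048]
contact_force: [-0.1, -0.4, -0.4]
opening: 1.001
```

```bash
cat > look.py <<'E'
import sys,cv2,numpy as np,pickle
from rig import r
n,tag=sys.argv[1:3]
s=r.sense();c=r.calibration(n)
p,d=r.grab_frame(n)
cv2.imwrite(f"pics/{tag}.png",p[:,:,::-1]);np.save(f"pics/{tag}d.npy",d);pickle.dump(c,open(f"pics/{tag}c.pkl","wb"))
if len(sys.argv)>3:
    u,v,w,h=map(int,sys.argv[3:7]);k=min(800/w,600/h)
    cv2.imwrite(f"pics/{tag}z.png",cv2.resize(p[v:v+h,u:u+w,::-1],None,fx=k,fy=k,interpolation=cv2.INTER_CUBIC));print('k',k)
print({k:np.round(s[k],3) for k in("clock","eef_pos","tcp_rot","contact_force","qpos","opening")})
E
python3 look.py wrist w1
```

```text
{'clock': np.float64(3.9), 'eef_pos': array([501.088,  43.708, 331.059]), 'tcp_rot': array([ 3.142, -0.   , -3.048]), 'contact_force': array([-0.076, -0.437, -0.417]), 'qpos': array([ 0.084,  0.074,  1.764,  0.   ,  1.304, -1.581]), 'opening': np.float64(1.001)}
```

View pics/w1.png

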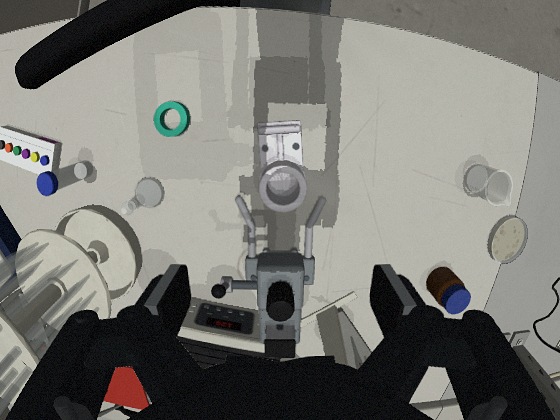

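The wrist view shows everything needed: lug edge (280,124), bore (284,183), rail ends (241,200) and (322,200), knob (280,300), ball (219,291), and column top (281,348). Next I'll zoom in to measure.

```bash
python3 - <<'E'
import cv2
p=cv2.imread("pics/w1.png")
for i,(u,v,w,h) in enumerate([(200,110,140,105),(200,255,140,105)]):
    cv2.imwrite(f"pics/w1z{i}.png",cv2.resize(p[v:v+h,u:u+w],None,fx=5.7,fy=5.7,interpolation=cv2.INTER_CUBIC))
E
```

```text
(no output)
```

View pics/w1z0.png

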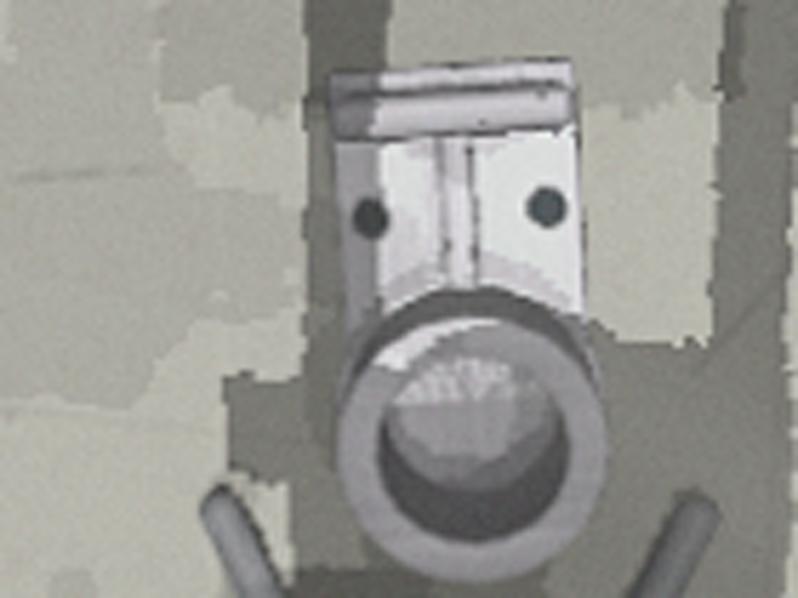

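View pics/w1z1.png

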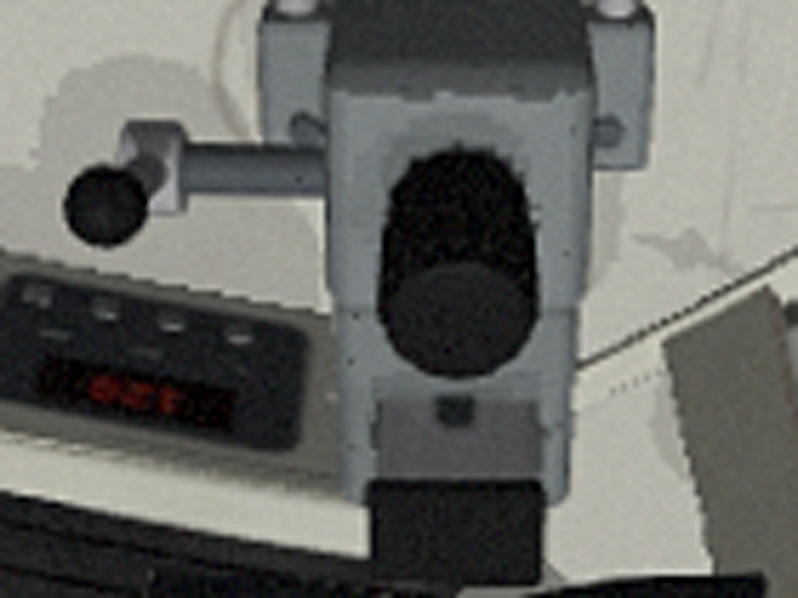

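```bash
python3 - <<'E'
import pickle
from h import *
c=pickle.load(open("pics/w1c.pkl","rb"))
def P(n,off,u,v,z): 
    x=ray(c,200+u/5.7,off+v/5.7,z,True); print(n,x.round(1)); return x
b=P("bore",110,473,448,60);n1=P("lugR",110,333,102,50);n2=P("lugL",110,577,88,50);P("f1",110,333,138,50);P("f2",110,577,128,50)
P("footR",110,332,73,10);P("footL",110,570,60,10)
r1=P("railR",110,220,500,6);r2=P("railL",110,700,505,6)
k=P("knob",255,460,319,225);P("ball",255,105,206,221);ct=P("col",255,457,532,207);P("pinR",255,308,127,14);P("pinL",255,608,130,14)
m=(n1+n2)/2;print("bracket yaw",np.arctan2(*(b-m)[[1,0]]),"len",np.linalg.norm((b-m)[:2]),"dist to axis",(k-b)[:2],"stand yaw",np.arctan2(*(ct-k)[[1,0]]), np.linalg.norm((ct-k)[:2]))
d=r2-r1;print("rail yaw",np.arctan2(-d[0],d[1]),np.linalg.norm(d),"lug yaw",np.arctan2(-(n2-n1)[0],(n2-n1)[1]))
E
```

```text
bore [526.1  49.9  60. ]
lugR [450.5  10.7  50. ]
lugL [442.1  65.6  50. ]
f1 [458.8  11.4  50. ]
f2 [451.3  66.6  50. ]
footR [445.5   7.4  10. ]
footL [436.7  65.9  10. ]
railR [559.2 -13.4   6. ]
railL [548.6 112.7   6. ]
knob [601.8  53.7 225. ]
ball [588.9  -5.  221. ]
col [664.6  59.2 207. ]
pinR [687.4  19.   14. ]
pinL [680.4 103.8  14. ]
bracket yaw 0.14569877832682018 len 80.68382051419461 dist to axis [75.65909513  3.87766495] stand yaw 0.08696535041339139 63.00638377743098
rail yaw 0.08347477245833668 126.56022186520138 lug yaw 0.15209577678586939
```

Request:
jog_arm(
  moves=[
    {"grip": 0.3, "translation": [0.0257, 0.0004, 0], "twist": [0, 0, 0.003]},
    {"grip": 0.3, "translation": [0.0257, 0.0004, 0], "twist": [0, 0, 0.003]},
    {"grip": 0.3, "translation": [0.0257, 0.0004, 0.02], "twist": [0, 0, 0]},
    {"grip": 0.3, "translation": [0, 0, 0.04], "twist": [0, 0, 0]},
    {"grip": 0.3, "translation": [0, 0, 0.04], "twist": [0, 0, 0]},
    {"grip": 0.3, "translation": [0, 0, 0.04], "twist": [0, 0, 0]},
    {"grip": 0.3, "translation": [0, 0, 0.04], "twist": [0, 0, 0]},
    {"grip": 0.3, "translation": [0, 0, 0.04], "twist": [0, 0, 0]},
    {"grip": 0.3, "translation": [0, 0, 0.03], "twist": [0, 0, 0]},
    {"grip": 0.3, "translation": [0, 0, 0.015], "twist": [0, 0, 0]},
  ],
)

```text
clock: 4.78
eef_pos: [422.1, 38.0, 63.0]
tcp_rot: [-3.142, -0.005, -3.061]
contact_force: [-1.4, -1.0, -0.3]
opening: 0.352
```

Request:
jog_arm(
  moves=[
    {"grip": 0.3, "translation": [0, 0, 0.02], "twist": [0, 0, 0]},
    {"grip": 0.3, "translation": [0, 0, 0.02], "twist": [0, 0, 0]},
    {"grip": 0.3, "translation": [0, 0, 0.005], "twist": [0, 0, 0]},
    {"grip": 0.3, "translation": [0, 0, 0], "twist": [0, 0, 0]},
  ],
)

```text
clock: 5.12
eef_pos: [423.3, 38.1, 20.2]
tcp_rot: [-3.142, -0.003, -3.06]
contact_force: [-0.0, 0.0, 0.3]
opening: 0.352
```

```bash
python3 look.py wrist w2;python3 look.py side s2 220 160 140 105
```

```text
{'clock': np.float64(5.117), 'eef_pos': array([423.311,  38.111,  20.221]), 'tcp_rot': array([-3.142e+00, -3.000e-03, -3.060e+00]), 'contact_force': array([-0.023,  0.046,  0.333]), 'qpos': array([ 0.086,  0.402,  2.2  ,  0.   ,  0.543, -1.567]), 'opening': np.float64(0.352)}
k 5.714285714285714
{'clock': np.float64(5.167), 'eef_pos': array([424.1  ,  38.186,  21.181]), 'tcp_rot': array([-3.142e+00, -1.000e-03, -3.059e+00]), 'contact_force': array([ 0.009, -0.298,  0.45 ]), 'qpos': array([ 0.086,  0.4  ,  2.199, -0.   ,  0.544, -1.567]), 'opening': np.float64(0.35)}
```

View pics/w2.png

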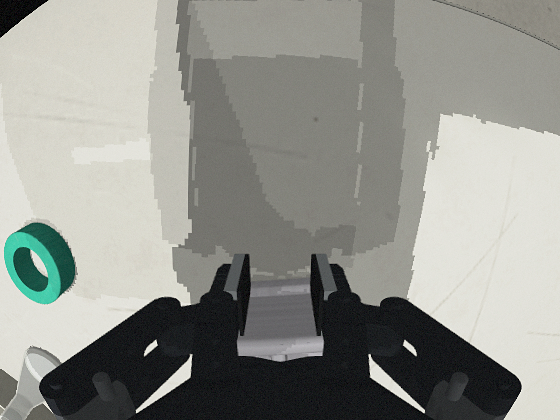

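View pics/s2z.png

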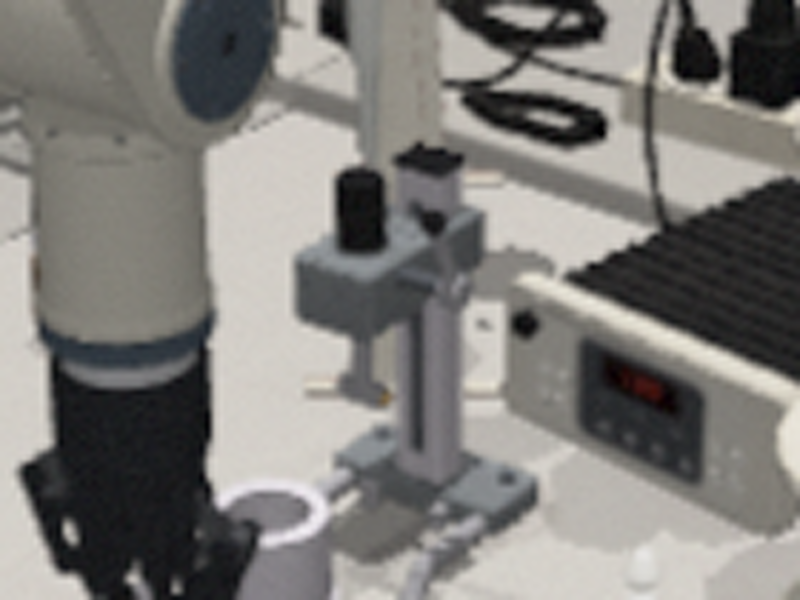

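Request:
jog_arm(
  moves=[
    {"grip": 0.3, "translation": [-0.007, 0, 0], "twist": [0, 0, 0]},
    {"grip": 0.3, "translation": [-0.007, 0, 0], "twist": [0, 0, 0]},
    {"grip": 0.3, "translation": [-0.006, 0, 0], "twist": [0, 0, 0]},
    {"grip": 0.3, "translation": [-0.006, 0, 0], "twist": [0, 0, 0]},
    {"grip": 0.3, "translation": [-0.006, 0, 0], "twist": [0, 0, 0]},
    {"grip": 0.3, "translation": [-0.006, 0, 0], "twist": [0, 0, 0]},
    {"grip": 0.3, "translation": [-0.006, 0, 0], "twist": [0, 0, 0]},
    {"grip": 0.3, "translation": [-0.006, 0, 0], "twist": [0, 0, 0]},
  ],
)

```text
clock: 5.88
eef_pos: [473.9, 42.4, 21.6]
tcp_rot: [-3.142, -0.002, -3.058]
contact_force: [-6.9, -0.1, 5.3]
opening: 0.352
```

Request:
jog_arm(
  moves=[
    {"grip": 0.3, "translation": [-0.006, 0, 0], "twist": [0, 0, 0]},
    {"grip": 0.3, "translation": [-0.006, 0, 0], "twist": [0, 0, 0]},
    {"grip": 0.3, "translation": [-0.005, 0, 0], "twist": [0, 0, 0]},
    {"grip": 0.3, "translation": [-0.004, 0, 0], "twist": [0, 0, 0]},
    {"grip": 0.3, "translation": [-0.004, 0, 0], "twist": [0, 0, 0]},
  ],
)

```text
clock: 6.3
eef_pos: [499.0, 44.5, 21.4]
tcp_rot: [3.142, -0.001, -3.058]
contact_force: [-6.8, -0.4, 5.1]
opening: 0.351
```

```bash
python3 look.py scene c3 225 175 110 82; python3 look.py side s3 220 160 140 105
```

```text
k 7.2727272727272725
{'clock': np.float64(6.3), 'eef_pos': array([499.018,  44.479,  21.422]), 'tcp_rot': array([ 3.142e+00, -1.000e-03, -3.058e+00]), 'contact_force': array([-6.795, -0.417,  5.115]), 'qpos': array([ 0.086,  0.475,  2.042,  0.   ,  0.626, -1.569]), 'opening': np.float64(0.351)}
k 5.714285714285714
{'clock': np.float64(6.35), 'eef_pos': array([500.211,  44.597,  21.535]), 'tcp_rot': array([-3.142e+00,  1.000e-03, -3.057e+00]), 'contact_force': array([-1.202, -1.084, -0.896]), 'qpos': array([ 0.086,  0.475,  2.041, -0.   ,  0.625, -1.569]), 'opening': np.float64(0.351)}
```

View pics/c3z.png

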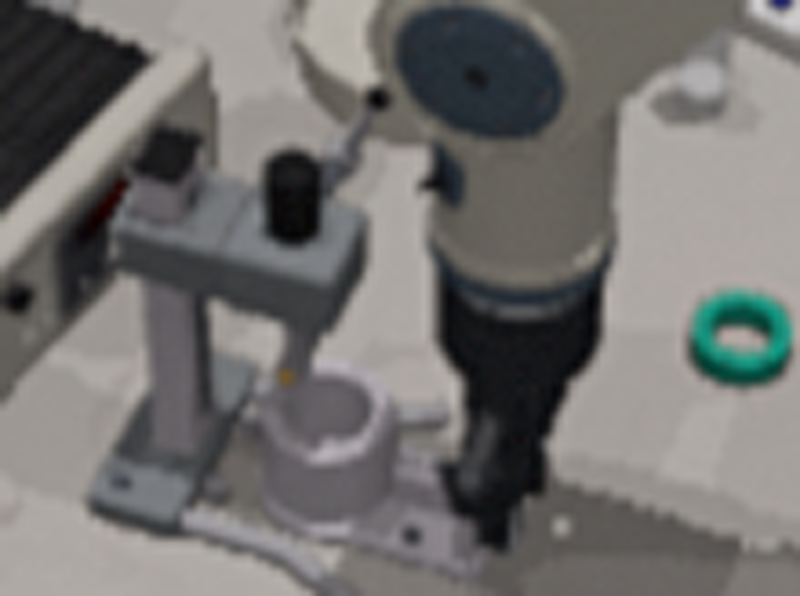

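View pics/s3z.png

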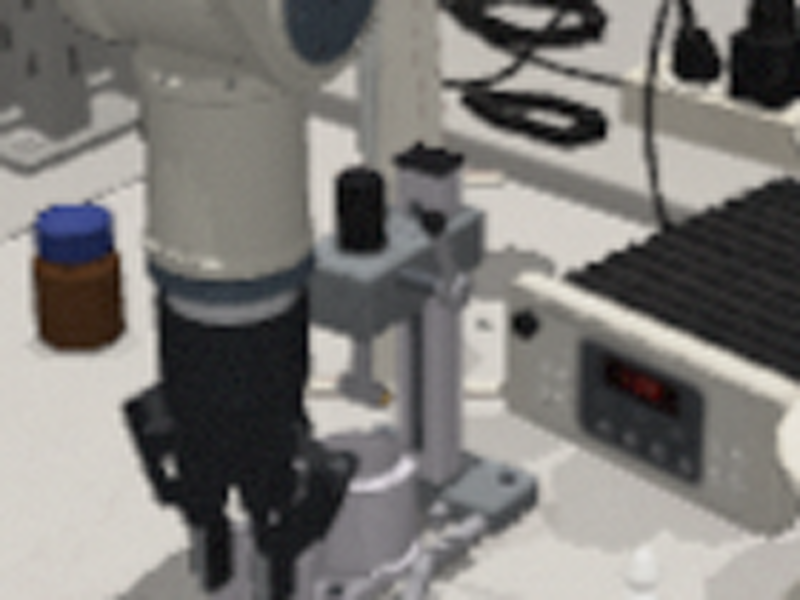

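Both views show the bracket entering the channel (the boss is at zoomed (330,430) in the scene view), a little short of home. I'll carry on slowly until it meets the stop.

Request:
jog_arm(
  moves=[
    {"grip": 0.3, "translation": [-0.003, 0, 0], "twist": [0, 0, 0]},
    {"grip": 0.3, "translation": [-0.003, 0, 0], "twist": [0, 0, 0]},
  ],
)

```text
clock: 6.57
eef_pos: [504.3, 44.9, 21.3]
tcp_rot: [3.142, -0.002, -3.058]
contact_force: [-5.5, -0.9, 3.7]
opening: 0.351
```

Request:
jog_arm(
  moves=[
    {"grip": 0.3, "translation": [-0.002, 0, 0], "twist": [0, 0, 0]},
    {"grip": 0.3, "translation": [-0.002, 0, 0], "twist": [0, 0, 0]},
  ],
)

```text
clock: 6.73
eef_pos: [509.0, 45.4, 21.3]
tcp_rot: [3.142, -0.0, -3.057]
contact_force: [-5.3, -0.4, 2.7]
opening: 0.348
```

Request:
jog_arm(
  moves=[
    {"grip": 0.3, "translation": [-0.002, 0, 0], "twist": [0, 0, 0]},
  ],
)

```text
clock: 6.82
eef_pos: [510.7, 45.5, 21.3]
tcp_rot: [3.142, -0.001, -3.057]
contact_force: [-5.9, -1.9, 4.6]
opening: 0.346
```

Request:
jog_arm(
  moves=[
    {"grip": 0.3, "translation": [-0.0015, 0, 0], "twist": [0, 0, 0]},
  ],
)

```text
clock: 6.9
eef_pos: [511.0, 45.5, 21.1]
tcp_rot: [3.142, -0.003, -3.057]
contact_force: [-13.2, -1.7, 10.0]
opening: 0.352
```

Request:
jog_arm(
  moves=[
    {"grip": 0.3, "translation": [-0.0015, 0, 0], "twist": [0, 0, 0]},
  ],
)

```text
clock: 6.98
eef_pos: [511.0, 45.5, 20.9]
tcp_rot: [-3.142, -0.006, -3.057]
contact_force: [-15.5, -1.3, 11.9]
opening: 0.35
```

Request:
jog_arm(
  moves=[
    {"grip": 0.3, "translation": [-0.0015, 0, 0], "twist": [0, 0, 0]},
    {"grip": 0.3, "translation": [0.002, 0, 0], "twist": [0, 0, 0]},
    {"grip": 0.3, "translation": [0.005, 0, 0], "twist": [0, 0, 0]},
    {"grip": 0.3, "translation": [0.02, 0, 0], "twist": [0, 0, 0]},
    {"grip": 0.3, "translation": [0.03, 0, -0.01], "twist": [0, 0, 0]},
    {"grip": 0.0, "translation": [0, 0, -0.04], "twist": [0, 0, 0]},
    {"grip": 0.0, "translation": [0, 0, -0.041], "twist": [0, 0, 0]},
    {"grip": 0.0, "translation": [0, 0, -0.041], "twist": [0, 0, 0]},
    {"grip": 0.0, "translation": [0, 0, -0.041], "twist": [0, 0, 0]},
    {"grip": 0.0, "translation": [0, 0, -0.041], "twist": [0, 0, 0]},
  ],
)

```text
clock: 7.82
eef_pos: [459.4, 41.2, 238.1]
tcp_rot: [-3.142, 0.003, -3.057]
contact_force: [1.6, 0.2, -0.5]
opening: 0.498
```

Request:
jog_arm(
  moves=[
    {"grip": 0.0, "translation": [0, 0, -0.04], "twist": [0, 0, 0]},
    {"grip": 0.0, "translation": [-0.022, 0, -0.03], "twist": [0, 0, 0]},
    {"grip": 0.0, "translation": [-0.022, 0, -0.02], "twist": [0, 0, 0]},
    {"grip": 0.0, "translation": [0, 0, 0], "twist": [0, 0, 0]},
    {"grip": 0.0, "translation": [0, 0, 0], "twist": [0, 0, 0]},
  ],
)

```text
clock: 8.23
eef_pos: [504.2, 45.0, 326.5]
tcp_rot: [3.142, 0.004, -3.057]
contact_force: [-1.4, 0.4, -0.9]
opening: 0.497
```

```bash
python3 look.py wrist w4 190 120 180 135; python3 look.py side s4 220 160 140 105
```

```text
k 4.444444444444445
{'clock': np.float64(8.233), 'eef_pos': array([504.244,  44.954, 326.464]), 'tcp_rot': array([ 3.142,  0.004, -3.057]), 'contact_force': array([-1.4  ,  0.376, -0.937]), 'qpos': array([ 0.086,  0.08 ,  1.767,  0.   ,  1.29 , -1.569]), 'opening': np.float64(0.497)}
k 5.714285714285714
{'clock': np.float64(8.283), 'eef_pos': array([502.65 ,  44.806, 324.94 ]), 'tcp_rot': array([ 3.142e+00,  1.000e-03, -3.057e+00]), 'contact_force': array([-0.586,  1.2  , -0.282]), 'qpos': array([ 0.086,  0.08 ,  1.77 ,  0.   ,  1.291, -1.569]), 'opening': np.float64(0.5)}
```

View pics/w4.png

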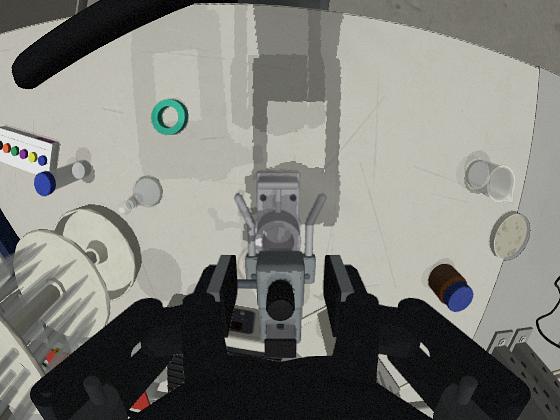

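View pics/w4z.png

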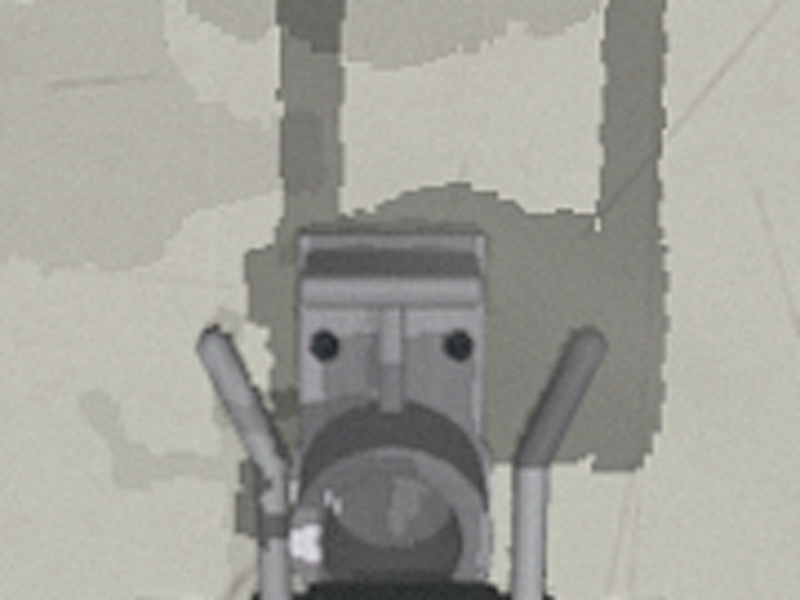

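View pics/s4z.png

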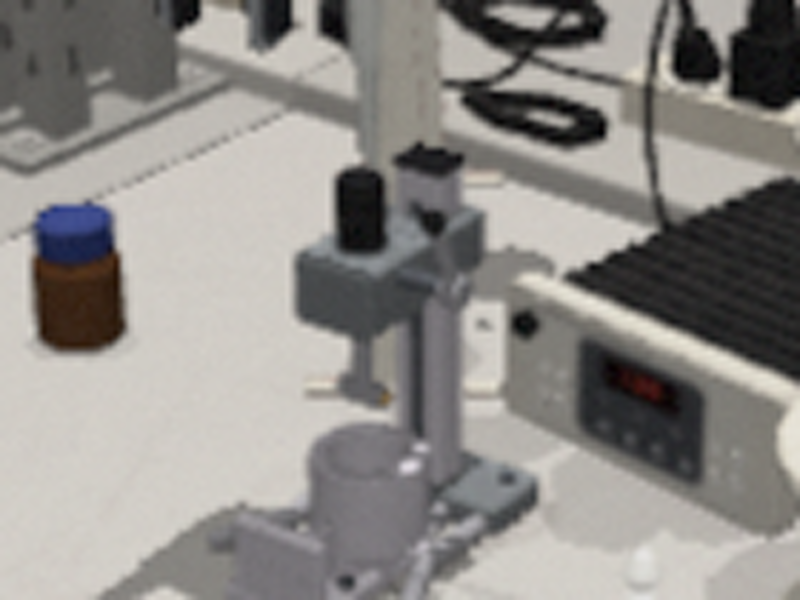

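```bash
python3 - <<'E'
import pickle
from h import *
c=pickle.load(open("pics/w4c.pkl","rb"))
k=800/180
def P(n,u,v,z,zoom=True):
    if zoom:u,v=190+u/k,120+v/k
    x=ray(c,u,v,z,True);print(n,x.round(1));return x
a=P("lugR",302,278,50);b=P("lugL",483,278,50);P("lugRf",302,305,50);P("lugLf",483,305,50)
P("footR",300,235,10);P("footL",484,233,10)
P("rimback",393,445,60);P("rimR",298,530,60);P("rimL",491,530,60);P("boreback",393,462,60)
kn=P("knob",280.5,304,225,False)
print("lug-yaw",np.arctan2(-(b-a)[0],(b-a)[1]))
E
python3 - <<'E'
import cv2
p=cv2.imread("pics/w4.png")[250:360,210:330]
cv2.imwrite("pics/w4k.png",cv2.resize(p,None,fx=5,fy=5,interpolation=cv2.INTER_CUBIC))
E
```

```text
lugR [526.5  17.4  50. ]
lugL [521.9  71.1  50. ]
lugRf [534.7  17.9  50. ]
lugLf [530.2  71.9  50. ]
footR [521.5  13.7  10. ]
footL [515.8  73.1  10. ]
rimback [573.2  48.5  60. ]
rimR [603.3  21.7  60. ]
rimL [598.3  80.9  60. ]
boreback [578.6  49.   60. ]
knob [594.8  52.9 225. ]
lug-yaw 0.08432958706550013
```

View pics/w4k.png

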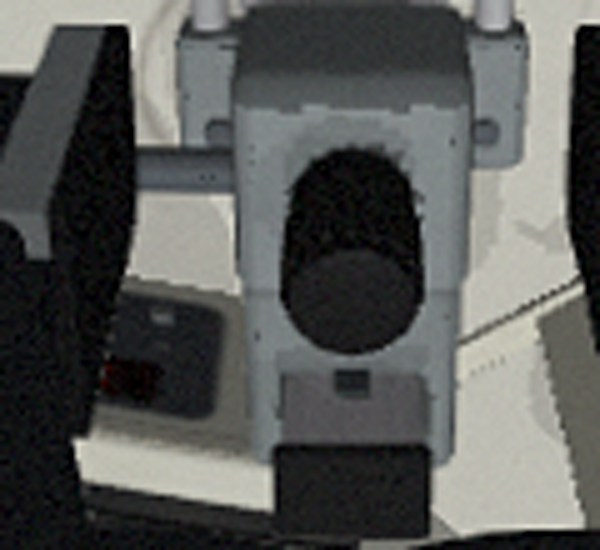

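```bash
python3 - <<'E'
import pickle
from h import *
c=pickle.load(open("pics/w4c.pkl","rb"))
print(ray(c,280.4,310.4,225,True), ray(c,210+355/5,250+488/5,207,True))
from rig import r
s=r.sense();print(s['eef_pos'],s['tcp_rot'])
E
```

```text
[601.97046357  53.46136021 225.        ] [663.81362641  59.40290109 207.        ]
[501.76344037  44.71934225 324.1447441 ] [-3.14155328e+00 -1.36728959e-03 -3.05739245e+00]
```

Request:
jog_arm(
  moves=[
    {"grip": 0, "translation": [-0.0252, 0.0001, 0], "twist": [0, 0, 0]},
    {"grip": 0, "translation": [-0.0252, 0.0001, 0], "twist": [0, 0, 0]},
    {"grip": 0, "translation": [-0.0252, 0.0001, 0], "twist": [0, 0, 0]},
    {"grip": 0, "translation": [-0.025, 0.0001, 0.02], "twist": [0, 0, 0]},
    {"grip": 0, "translation": [0, 0, 0.03], "twist": [0, 0, 0]},
    {"grip": 0, "translation": [0, 0, 0.03], "twist": [0, 0, 0]},
    {"grip": 0, "translation": [0, 0, 0], "twist": [0, 0, 0]},
    {"grip": 0, "translation": [0, 0, 0], "twist": [0, 0, 0]},
  ],
)

```text
clock: 9.0
eef_pos: [600.7, 53.5, 243.1]
tcp_rot: [-3.142, -0.005, -3.057]
contact_force: [-0.1, 0.2, 0.7]
opening: 0.5
```

```bash
python3 look.py wrist w5; python3 look.py side s5 220 120 140 105
```

```text
{'clock': np.float64(9.0), 'eef_pos': array([600.704,  53.48 , 243.112]), 'tcp_rot': array([-3.142, -0.005, -3.057]), 'contact_force': array([-0.08 ,  0.152,  0.724]), 'qpos': array([ 0.086,  0.311,  1.666, -0.   ,  1.17 , -1.569]), 'opening': np.float64(0.5)}
k 5.714285714285714
{'clock': np.float64(9.05), 'eef_pos': array([602.102,  53.598, 245.218]), 'tcp_rot': array([ 3.142e+00, -2.000e-03, -3.057e+00]), 'contact_force': array([-0.242,  1.133,  0.353]), 'qpos': array([ 0.086,  0.309,  1.663,  0.   ,  1.171, -1.569]), 'opening': np.float64(0.497)}
```

View pics/w5.png

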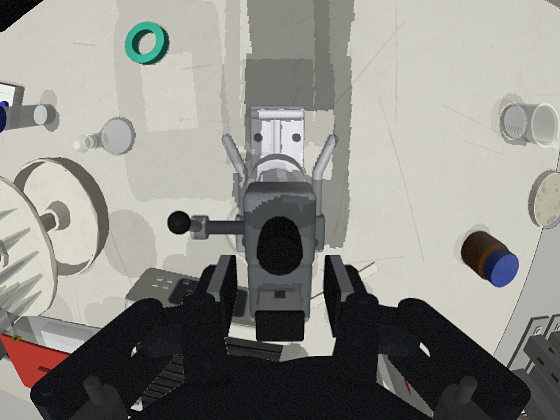

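View pics/s5z.png

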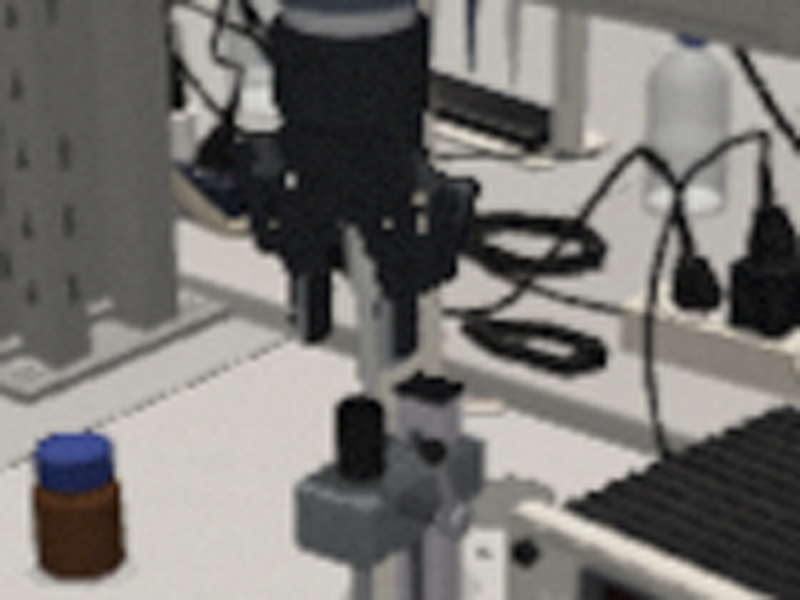

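The knob blob at (280,247) is centred between the fingers at (235..325). A quick check of its x, then I descend.

```bash
python3 - <<'E'
import pickle,cv2
from h import *
c=pickle.load(open("pics/w5c.pkl","rb"))
p=cv2.imread("pics/w5.png").max(2)[205:290,245:315]
d=np.load("pics/w5d.npy")
m=(p<60).astype(np.uint8);n,l,st,ce=cv2.connectedComponentsWithStats(m);i=l[252-205,280-245];print(st[i]+[245,205,0,0,0])
print(d[225:280:4,280].round(0))
# bottom edge of blob = far edge of top face
print(ray(c,280,st[i][1]+205+st[i][3],225,True), ray(c,257,252,225,True),ray(c,303,252,225,True))
E
```

```text
[ 256  216   47   60 2198]
[195. 190. 183. 180. 181. 181. 180. 182. 183. 184. 184. 186. 187. 236.]
[615.470381    54.60503368 225.        ] [601.64289968  40.78810819 225.        ] [599.51247897  65.89429316 225.        ]
```

Request:
jog_arm(
  moves=[
    {"grip": 0, "translation": [0, 0, 0.02], "twist": [0, 0, 0]},
    {"grip": 0, "translation": [0, 0, 0.018], "twist": [0, 0, 0]},
    {"grip": 0, "translation": [0, 0, 0.006], "twist": [0, 0, 0]},
    {"grip": 0, "translation": [0, 0, 0], "twist": [0, 0, 0]},
  ],
)

```text
clock: 9.43
eef_pos: [602.5, 53.7, 201.5]
tcp_rot: [3.142, -0.0, -3.057]
contact_force: [-0.2, -0.8, 0.4]
opening: 0.497
```

Request:
jog_arm(
  moves=[
    {"grip": 1, "translation": [0, 0, 0], "twist": [0, 0, 0]},
    {"grip": 1, "translation": [0, 0, 0], "twist": [0, 0, 0]},
    {"grip": 1, "translation": [0, 0, 0], "twist": [0, 0, 0]},
    {"grip": 1, "translation": [0, 0, 0], "twist": [0, 0, 0]},
    {"grip": 1, "translation": [0, 0, 0], "twist": [0, 0, 0]},
  ],
  squeeze=50,
)

```text
clock: 9.85
eef_pos: [603.7, 53.4, 202.9]
tcp_rot: [-3.141, 0.002, -3.057]
contact_force: [-1.3, -2.8, 4.9]
opening: 0.282
```

Request:
jog_arm(
  moves=[
    {"grip": 1, "translation": [0, 0, 0.003], "twist": [0, 0, 0]},
    {"grip": 1, "translation": [0, 0, 0.004], "twist": [0, 0, 0]},
    {"grip": 1, "translation": [0, 0, 0.004], "twist": [0, 0, 0]},
    {"grip": 1, "translation": [0, 0, 0.004], "twist": [0, 0, 0]},
    {"grip": 1, "translation": [0, 0, 0.004], "twist": [0, 0, 0]},
    {"grip": 1, "translation": [0, 0, 0.004], "twist": [0, 0, 0]},
    {"grip": 1, "translation": [0, 0, 0.004], "twist": [0, 0, 0]},
  ],
)

```text
clock: 10.43
eef_pos: [603.7, 53.4, 175.7]
tcp_rot: [-3.141, 0.002, -3.057]
contact_force: [-1.0, -3.3, 5.5]
opening: 0.282
```

Request:
jog_arm(
  moves=[
    {"grip": 1, "translation": [0, 0, 0.004], "twist": [0, 0, 0]},
    {"grip": 1, "translation": [0, 0, 0.004], "twist": [0, 0, 0]},
    {"grip": 1, "translation": [0, 0, 0.004], "twist": [0, 0, 0]},
    {"grip": 1, "translation": [0, 0, 0.004], "twist": [0, 0, 0]},
    {"grip": 1, "translation": [0, 0, 0.004], "twist": [0, 0, 0]},
    {"grip": 1, "translation": [0, 0, 0.004], "twist": [0, 0, 0]},
  ],
)

```text
clock: 10.93
eef_pos: [603.7, 53.4, 151.7]
tcp_rot: [-3.141, 0.002, -3.057]
contact_force: [-0.7, -2.4, 6.3]
opening: 0.28
```

Request:
jog_arm(
  moves=[
    {"grip": 1, "translation": [0, 0, 0.003], "twist": [0, 0, 0]},
    {"grip": 1, "translation": [0, 0, 0.003], "twist": [0, 0, 0]},
    {"grip": 1, "translation": [0, 0, 0.003], "twist": [0, 0, 0]},
    {"grip": 1, "translation": [0, 0, 0.003], "twist": [0, 0, 0]},
  ],
)

```text
clock: 11.27
eef_pos: [604.0, 53.4, 143.8]
tcp_rot: [-3.141, 0.003, -3.057]
contact_force: [-25.1, -4.4, 75.5]
opening: 0.282
```

Request:
jog_arm(
  moves=[
    {"grip": 1, "translation": [0, 0, 0.0015], "twist": [0, 0, 0]},
    {"grip": 1, "translation": [0, 0, 0.0015], "twist": [0, 0, 0]},
  ],
)

```text
clock: 11.43
eef_pos: [604.1, 53.4, 143.7]
tcp_rot: [-3.141, 0.004, -3.057]
contact_force: [-31.5, -6.0, 86.4]
opening: 0.28
```

Request:
jog_arm(
  moves=[
    {"grip": 1, "translation": [0, 0, -0.003], "twist": [0, 0, 0]},
    {"grip": 1, "translation": [0, 0, -0.003], "twist": [0, 0, 0]},
    {"grip": 1, "translation": [0, 0, 0], "twist": [0, 0, 0]},
  ],
)

```text
clock: 11.68
eef_pos: [603.8, 53.4, 144.2]
tcp_rot: [-3.141, 0.003, -3.057]
contact_force: [-7.1, -4.8, 23.1]
opening: 0.281
```

```bash
python3 look.py side s6 220 140 140 105;python3 look.py scene c6 225 160 110 82;  python3 look.py wrist w6
```

```text
k 5.714285714285714
{'clock': np.float64(11.683), 'eef_pos': array([603.765,  53.404, 144.218]), 'tcp_rot': array([-3.141e+00,  3.000e-03, -3.057e+00]), 'contact_force': array([-7.083, -4.834, 23.099]), 'qpos': array([ 8.600e-02,  4.160e-01,  1.753e+00, -1.000e-03,  9.700e-01,
       -1.569e+00]), 'opening': np.float64(0.281)}
k 7.2727272727272725
{'clock': np.float64(11.733), 'eef_pos': array([603.75 ,  53.404, 144.215]), 'tcp_rot': array([-3.141e+00,  3.000e-03, -3.057e+00]), 'contact_force': array([-6.984, -3.715, 22.063]), 'qpos': array([ 8.600e-02,  4.160e-01,  1.753e+00, -1.000e-03,  9.700e-01,
       -1.569e+00]), 'opening': np.float64(0.283)}
{'clock': np.float64(11.783), 'eef_pos': array([603.763,  53.369, 144.237]), 'tcp_rot': array([-3.141e+00,  3.000e-03, -3.057e+00]), 'contact_force': array([-7.733, -4.168, 23.156]), 'qpos': array([ 8.600e-02,  4.160e-01,  1.753e+00, -1.000e-03,  9.700e-01,
       -1.569e+00]), 'opening': np.float64(0.283)}
```

View pics/s6z.png

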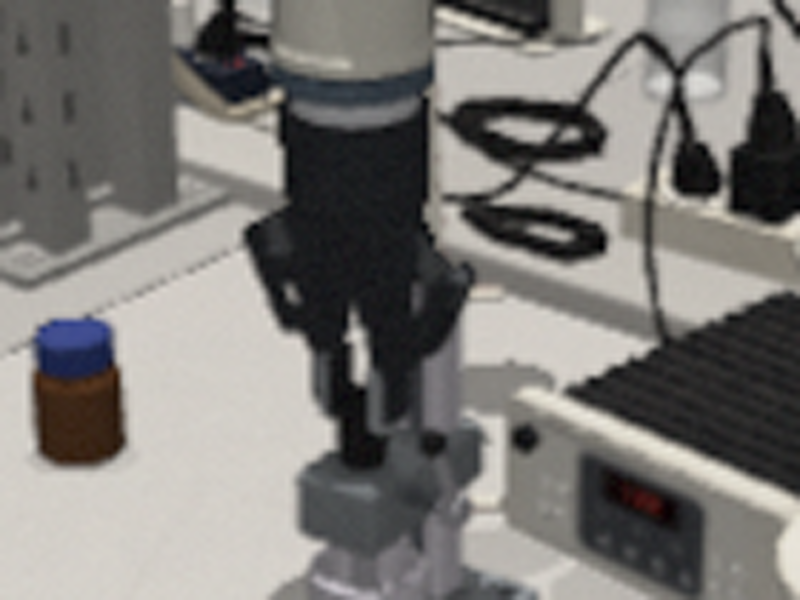

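View pics/c6z.png

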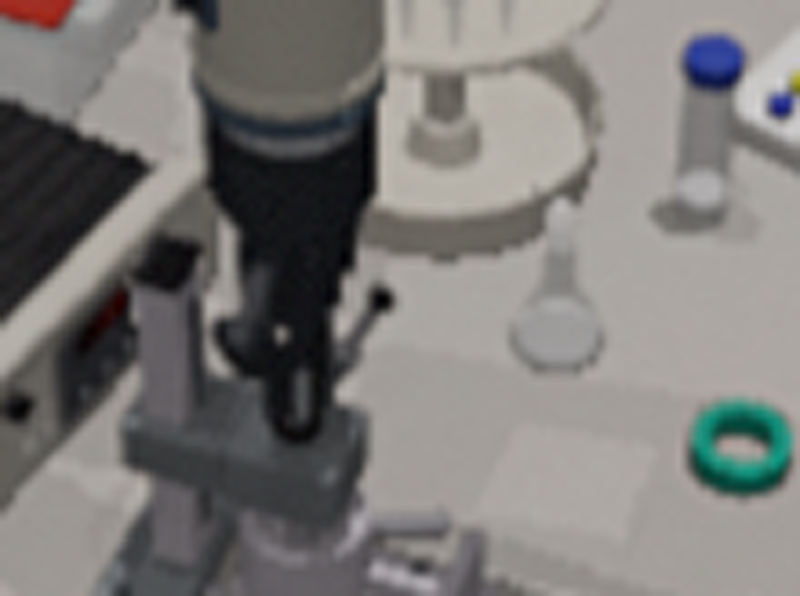

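View pics/w6.png

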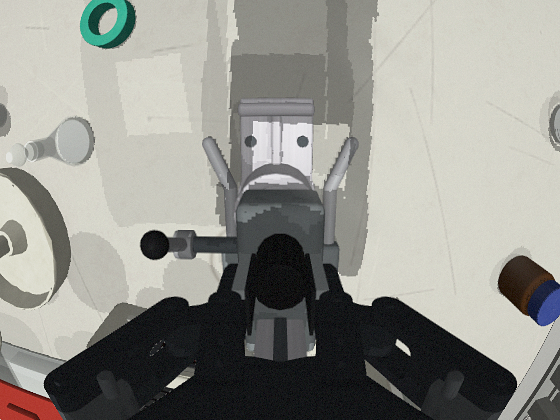

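```bash
python3 - <<'E'
import pickle
from h import *
c=pickle.load(open("pics/c6c.pkl","rb"));s=pickle.load(open("pics/s6c.pkl","rb"))
X0=ray(c,277.2,188.3,221)
for dz in (40,50,55,59,62,65): print(dz,np.round(proj(c,X0-[0,0,dz]),1), np.round(proj(s,ray(s,295.8,199,221)-[0,0,dz]),1))
print("measured",225+380/7.27,160+298/7.27, 220+432/5.714,140+440/5.714)
# depth rows at column top area
E
```

```text
40 [277.2 197.1] [295.9 211.9]
50 [277.2 199.3] [295.9 215.1]
55 [277.2 200.4] [295.9 216.7]
59 [277.2 201.2] [295.9 217.9]
62 [277.2 201.8] [295.9 218.9]
65 [277.2 202.5] [295.9 219.8]
measured 277.2696011004127 200.990371389271 295.60378018900946 217.00385019250962
```

Request:
jog_arm(
  moves=[
    {"grip": 1, "translation": [0, 0, -0.002], "twist": [0, 0, 0]},
    {"grip": 0, "translation": [0, 0, 0], "twist": [0, 0, 0]},
    {"grip": 0, "translation": [0, 0, 0], "twist": [0, 0, 0]},
    {"grip": 0, "translation": [0, 0, 0], "twist": [0, 0, 0]},
  ],
)

```text
clock: 12.17
eef_pos: [602.7, 53.9, 143.0]
tcp_rot: [3.141, -0.0, -3.057]
contact_force: [0.2, 0.4, -0.2]
opening: 0.504
```

Request:
jog_arm(
  moves=[
    {"grip": 0, "translation": [0, 0, -0.02], "twist": [0, 0, 0]},
    {"grip": 0, "translation": [0, 0, -0.025], "twist": [0, 0, 0]},
    {"grip": 1, "translation": [0.015, 0, -0.01], "twist": [0, 0, 0]},
    {"grip": 1, "translation": [0, 0, 0], "twist": [0, 0, 0]},
    {"grip": 1, "translation": [0, 0, 0], "twist": [0, 0, 0]},
    {"grip": 1, "translation": [0, 0, 0], "twist": [0, 0, 0]},
  ],
)

```text
clock: 12.67
eef_pos: [587.7, 52.5, 197.5]
tcp_rot: [3.141, -0.001, -3.057]
contact_force: [-0.5, -0.2, 0.3]
opening: 0.002
```

```bash
python3 look.py wrist w7 190 140 180 135; python3 look.py side s7 220 140 140 105
```

```text
k 4.444444444444445
{'clock': np.float64(12.667), 'eef_pos': array([587.703,  52.521, 197.452]), 'tcp_rot': array([ 3.141e+00, -1.000e-03, -3.057e+00]), 'contact_force': array([-0.528, -0.238,  0.276]), 'qpos': array([ 0.086,  0.334,  1.742,  0.   ,  1.066, -1.569]), 'opening': np.float64(0.002)}
k 5.714285714285714
{'clock': np.float64(12.717), 'eef_pos': array([587.692,  52.482, 197.241]), 'tcp_rot': array([ 3.142e+00, -1.000e-03, -3.057e+00]), 'contact_force': array([ 0.142, -0.644,  0.133]), 'qpos': array([ 0.086,  0.334,  1.742,  0.   ,  1.066, -1.569]), 'opening': np.float64(-0.001)}
```

View pics/w7z.png

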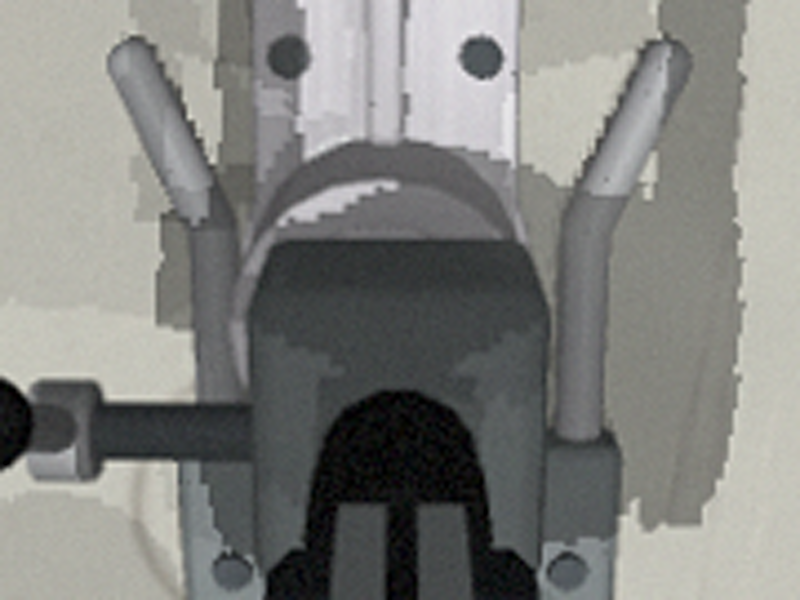

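View pics/s7z.png

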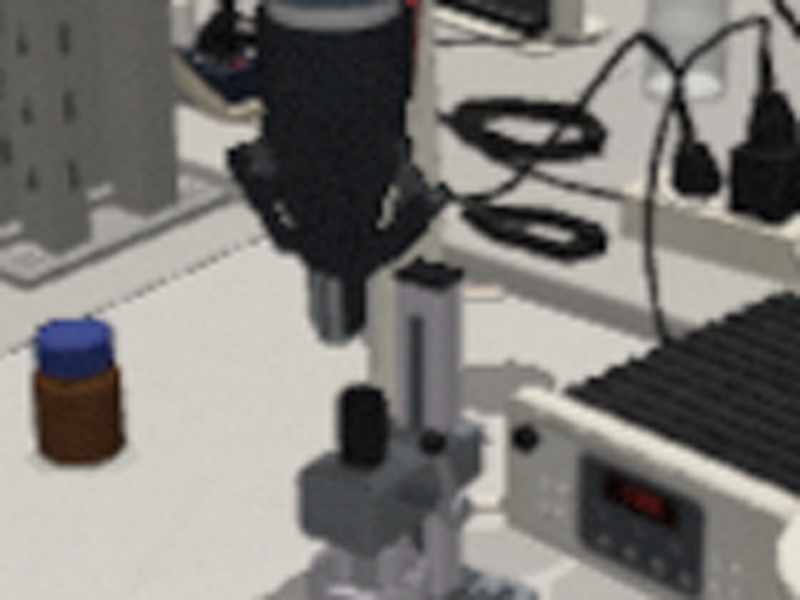

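Request:
jog_arm(
  moves=[
    {"grip": 1, "translation": [-0.015, 0, 0], "twist": [0, 0, 0]},
    {"grip": 1, "translation": [0, 0, 0.02], "twist": [0, 0, 0]},
    {"grip": 1, "translation": [0, 0, 0.007], "twist": [0, 0, 0]},
    {"grip": 1, "translation": [0, 0, 0.002], "twist": [0, 0, 0]},
  ],
)

```text
clock: 13.1
eef_pos: [601.2, 53.5, 166.7]
tcp_rot: [3.142, -0.005, -3.057]
contact_force: [-0.6, -0.3, -0.4]
opening: 0.0
```

Request:
jog_arm(
  moves=[
    {"grip": 1, "translation": [0, 0, 0.002], "twist": [0, 0, 0]},
    {"grip": 1, "translation": [0, 0, 0.002], "twist": [0, 0, 0]},
  ],
)

```text
clock: 13.27
eef_pos: [602.7, 53.7, 165.2]
tcp_rot: [3.142, -0.0, -3.057]
contact_force: [-0.5, -0.5, 0.8]
opening: 0.001
```

Request:
jog_arm(
  moves=[
    {"grip": 1, "translation": [0, 0, 0.002], "twist": [0, 0, 0]},
  ],
)

```text
clock: 13.35
eef_pos: [603.0, 53.7, 163.6]
tcp_rot: [3.142, 0.001, -3.057]
contact_force: [0.5, -0.2, -0.7]
opening: -0.004
```

Request:
jog_arm(
  moves=[
    {"grip": 1, "translation": [0, 0, 0.002], "twist": [0, 0, 0]},
    {"grip": 1, "translation": [0, 0, 0.001], "twist": [0, 0, 0]},
  ],
)

```text
clock: 13.52
eef_pos: [602.9, 53.7, 160.5]
tcp_rot: [-3.142, 0.0, -3.057]
contact_force: [-1.2, -0.9, 7.2]
opening: 0.001
```

Request:
jog_arm(
  moves=[
    {"grip": 1, "translation": [0, 0, 0.001], "twist": [0, 0, 0]},
  ],
)

```text
clock: 13.6
eef_pos: [602.9, 53.7, 160.0]
tcp_rot: [3.142, 0.0, -3.057]
contact_force: [-5.1, -1.2, 16.3]
opening: -0.004
```

Request:
jog_arm(
  moves=[
    {"grip": 1, "translation": [0, 0, 0.001], "twist": [0, 0, 0]},
  ],
)

```text
clock: 13.68
eef_pos: [603.0, 53.7, 159.9]
tcp_rot: [3.142, 0.001, -3.057]
contact_force: [-9.0, -0.8, 23.8]
opening: 0.001
```

Request:
jog_arm(
  moves=[
    {"grip": 1, "translation": [0, 0, -0.015], "twist": [0, 0, 0]},
    {"grip": 1, "translation": [0, 0, -0.017], "twist": [0, 0, 0]},
    {"grip": 1, "translation": [0.023, -0.029, 0], "twist": [0, 0, 0]},
    {"grip": 1, "translation": [0.023, -0.029, 0], "twist": [0, 0, 0]},
    {"grip": 1, "translation": [0, 0, 0], "twist": [0, 0, 0]},
  ],
)

```text
clock: 14.1
eef_pos: [558.5, -11.4, 190.4]
tcp_rot: [-3.14, -0.002, -3.058]
contact_force: [0.0, -0.4, -0.2]
opening: -0.001
```

```bash
python3 look.py wrist w8
```

```text
{'clock': np.float64(14.1), 'eef_pos': array([558.52 , -11.407, 190.369]), 'tcp_rot': array([-3.140e+00, -2.000e-03, -3.058e+00]), 'contact_force': array([ 0.043, -0.398, -0.195]), 'qpos': array([-0.022,  0.296,  1.815, -0.002,  1.033, -1.675]), 'opening': np.float64(-0.001)}
```

View pics/w8.png

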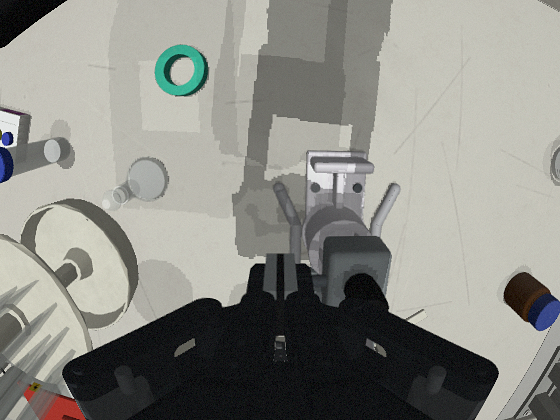

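Request:
jog_arm(
  moves=[
    {"grip": 1, "translation": [0, 0, 0.02], "twist": [0, 0, 0]},
    {"grip": 1, "translation": [0, 0, 0.016], "twist": [0, 0, 0]},
    {"grip": 1, "translation": [0, 0, 0.006], "twist": [0, 0, 0]},
    {"grip": 1, "translation": [0, 0, 0], "twist": [0, 0, 0]},
  ],
)

```text
clock: 14.48
eef_pos: [561.2, -7.5, 146.9]
tcp_rot: [3.141, -0.002, -3.057]
contact_force: [-0.1, 1.1, -0.2]
opening: 0.003
```

```bash
cat > rel.py <<'E'
from rig import r
import numpy as np
s=r.sense();d=s['eef_pos'][:2]-[602.5,53.5];a=.084
print("rel",d@[np.cos(a),np.sin(a)],d@[-np.sin(a),np.cos(a)],s['eef_pos'][2],s['contact_force'].round(1),s['clock'])
E
python3 rel.py; python3 look.py scene c8 225 160 110 82; python3 look.py side s8 220 140 140 105
```

```text
rel -46.233006313755816 -57.3480852487709 146.9478113681293 [-0.1  1.1 -0.2] 14.4833
k 7.2727272727272725
{'clock': np.float64(14.483), 'eef_pos': array([561.242,  -7.525, 146.948]), 'tcp_rot': array([ 3.141e+00, -2.000e-03, -3.057e+00]), 'contact_force': array([-0.097,  1.111, -0.179]), 'qpos': array([-0.016,  0.353,  1.845,  0.   ,  0.946, -1.672]), 'opening': np.float64(0.003)}
k 5.714285714285714
{'clock': np.float64(14.533), 'eef_pos': array([561.838,  -7.57 , 147.934]), 'tcp_rot': array([ 3.141e+00, -1.000e-03, -3.057e+00]), 'contact_force': array([ 1.054,  0.714, -0.791]), 'qpos': array([-0.016,  0.352,  1.844,  0.   ,  0.947, -1.672]), 'opening': np.float64(0.002)}
```

View pics/c8z.png

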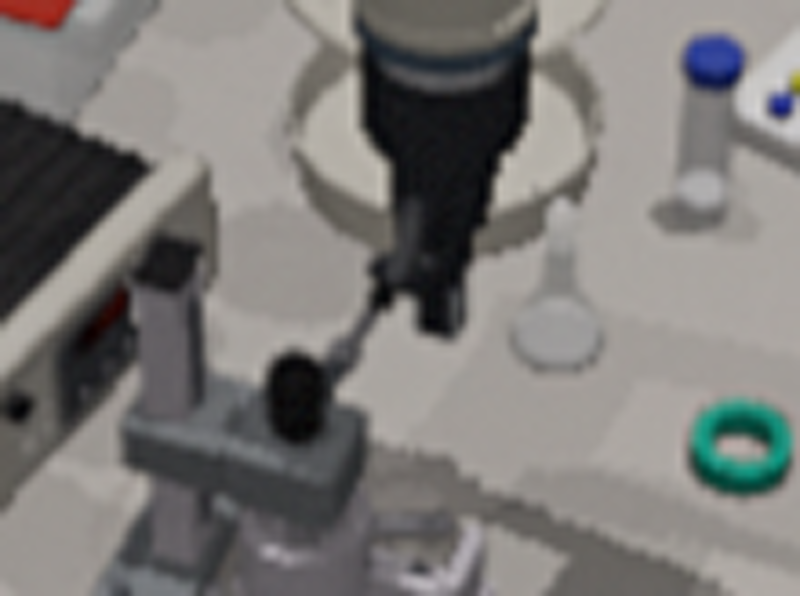

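View pics/s8z.png

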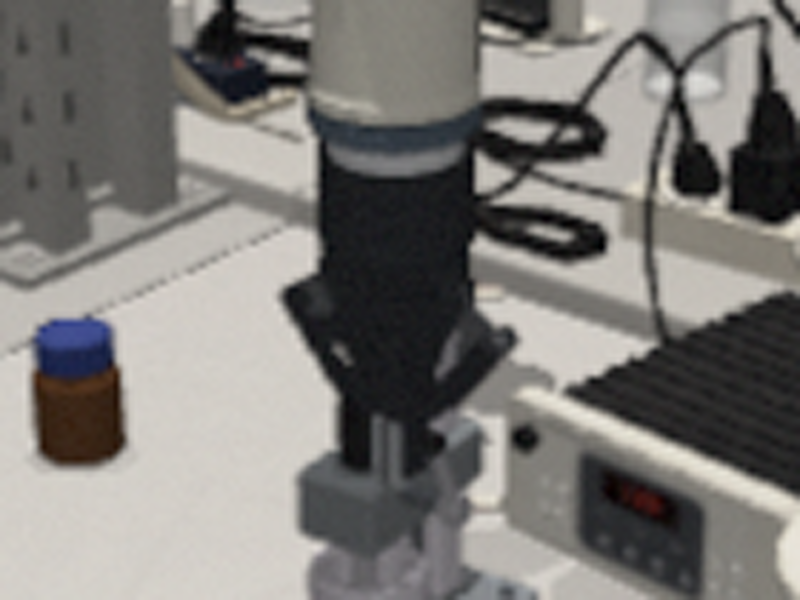

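Request:
jog_arm(
  moves=[
    {"grip": 1, "translation": [-0.006, 0, 0], "twist": [0, 0, 0]},
    {"grip": 1, "translation": [-0.004, 0, 0], "twist": [0, 0, 0]},
    {"grip": 1, "translation": [-0.004, 0, 0], "twist": [0, 0, 0]},
    {"grip": 1, "translation": [-0.004, 0, 0], "twist": [0, 0, 0]},
    {"grip": 1, "translation": [-0.004, 0, 0], "twist": [0, 0, 0]},
  ],
)

```text
clock: 15.0
eef_pos: [583.1, -6.2, 148.7]
tcp_rot: [3.142, -0.002, -3.057]
contact_force: [-6.8, -1.3, 4.5]
opening: 0.001
```

Request:
jog_arm(
  moves=[
    {"grip": 1, "translation": [-0.004, 0, 0], "twist": [0, 0, 0]},
    {"grip": 1, "translation": [-0.004, 0, 0], "twist": [0, 0, 0]},
    {"grip": 1, "translation": [-0.004, 0, 0], "twist": [0, 0, 0]},
    {"grip": 1, "translation": [-0.004, 0, 0], "twist": [0, 0, 0]},
  ],
)

```text
clock: 15.33
eef_pos: [599.5, -4.8, 148.7]
tcp_rot: [-3.142, -0.001, -3.057]
contact_force: [-4.2, -1.1, 3.2]
opening: 0.003
```

Request:
jog_arm(
  moves=[
    {"grip": 1, "translation": [-0.003, 0, 0], "twist": [0, 0, 0]},
    {"grip": 1, "translation": [-0.002, 0, 0], "twist": [0, 0, 0]},
  ],
)

```text
clock: 15.5
eef_pos: [604.9, -4.4, 148.5]
tcp_rot: [-3.142, -0.001, -3.057]
contact_force: [-3.8, 0.4, 2.8]
opening: -0.001
```

```bash
python3 rel.py
```

```text
rel -2.5013145103084335 -57.85059877880187 148.48503399362403 [-3.8  0.4  2.8] 15.5
```

Request:
jog_arm(
  moves=[
    {"grip": 1, "translation": [-0.002, 0, 0], "twist": [0, 0, 0]},
    {"grip": 1, "translation": [-0.002, 0, 0], "twist": [0, 0, 0]},
  ],
)

```text
clock: 15.67
eef_pos: [608.5, -4.1, 148.1]
tcp_rot: [3.142, -0.001, -3.057]
contact_force: [-4.7, -1.3, 0.1]
opening: 0.001
```

Request:
jog_arm(
  moves=[
    {"grip": 1, "translation": [-0.0015, 0, 0], "twist": [0, 0, 0]},
  ],
)

```text
clock: 15.75
eef_pos: [609.8, -3.9, 147.9]
tcp_rot: [3.142, -0.001, -3.057]
contact_force: [-4.1, 0.5, -1.9]
opening: -0.002
```

Request:
jog_arm(
  moves=[
    {"grip": 1, "translation": [-0.0015, 0, 0], "twist": [0, 0, 0]},
  ],
)

```text
clock: 15.83
eef_pos: [611.1, -3.8, 147.7]
tcp_rot: [3.141, -0.002, -3.057]
contact_force: [-5.0, -1.2, -2.2]
opening: -0.002
```

Request:
jog_arm(
  moves=[
    {"grip": 1, "translation": [-0.0015, 0, 0], "twist": [0, 0, 0]},
  ],
)

```text
clock: 15.92
eef_pos: [612.2, -3.7, 147.5]
tcp_rot: [3.141, -0.002, -3.057]
contact_force: [-6.1, -0.9, -3.5]
opening: 0.0
```

Request:
jog_arm(
  moves=[
    {"grip": 1, "translation": [-0.0015, 0, 0], "twist": [0, 0, 0]},
  ],
)

```text
clock: 16.0
eef_pos: [612.7, -3.7, 147.2]
tcp_rot: [3.141, -0.005, -3.057]
contact_force: [-11.6, -2.6, 1.7]
opening: 0.002
```

Request:
jog_arm(
  moves=[
    {"grip": 1, "translation": [-0.0015, 0, 0], "twist": [0, 0, 0]},
  ],
)

```text
clock: 16.08
eef_pos: [613.0, -3.6, 147.1]
tcp_rot: [3.141, -0.007, -3.057]
contact_force: [-17.0, -2.6, 5.2]
opening: -0.004
```

Request:
jog_arm(
  moves=[
    {"grip": 1, "translation": [0.008, 0, 0], "twist": [0, 0, 0]},
    {"grip": 1, "translation": [0.012, 0, -0.02], "twist": [0, 0, 0]},
    {"grip": 0.2, "translation": [0, 0, -0.03], "twist": [0, 0, 0]},
    {"grip": 0.2, "translation": [0, 0, 0], "twist": [0, 0, 0]},
    {"grip": 0.2, "translation": [0, 0, 0], "twist": [0, 0, 0]},
  ],
)

```text
clock: 16.5
eef_pos: [598.5, -5.0, 200.6]
tcp_rot: [-3.141, 0.006, -3.057]
contact_force: [-1.2, 0.2, -0.1]
opening: 0.396
```

```bash
python3 rel.py; python3 look.py scene c9 225 160 110 82; python3 look.py side s9 220 140 140 105; python3 look.py wrist w9
```

```text
rel -8.856461908689068 -57.98310139960092 200.60329362497515 [-1.2  0.2 -0.1] 16.5
k 7.2727272727272725
{'clock': np.float64(16.5), 'eef_pos': array([598.54 ,  -5.022, 200.603]), 'tcp_rot': array([-3.141,  0.006, -3.057]), 'contact_force': array([-1.168,  0.206, -0.103]), 'qpos': array([-0.011,  0.34 ,  1.726,  0.   ,  1.069, -1.666]), 'opening': np.float64(0.396)}
k 5.714285714285714
{'clock': np.float64(16.55), 'eef_pos': array([597.506,  -5.011, 199.19 ]), 'tcp_rot': array([-3.141,  0.004, -3.057]), 'contact_force': array([ 0.14 , -0.549,  0.249]), 'qpos': array([-0.011,  0.341,  1.728,  0.   ,  1.069, -1.666]), 'opening': np.float64(0.397)}
{'clock': np.float64(16.6), 'eef_pos': array([596.723,  -5.028, 198.243]), 'tcp_rot': array([-3.142e+00,  1.000e-03, -3.057e+00]), 'contact_force': array([-0.501, -0.383, -0.382]), 'qpos': array([-0.011,  0.342,  1.729,  0.   ,  1.069, -1.666]), 'opening': np.float64(0.401)}
```

View pics/c9z.png

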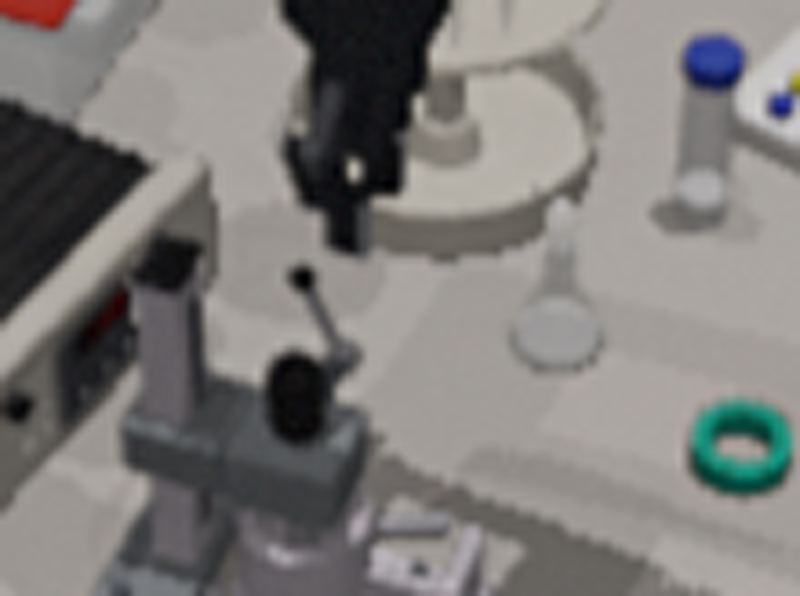

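View pics/w9.png

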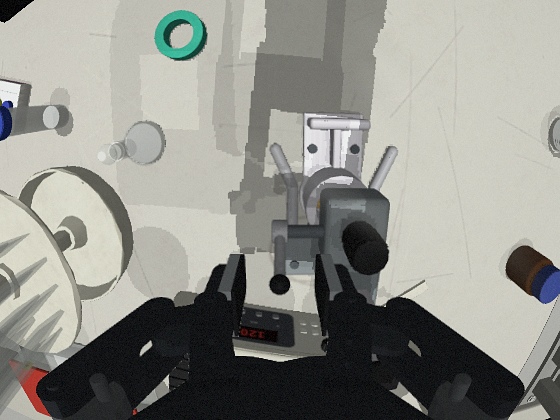

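View pics/s9z.png

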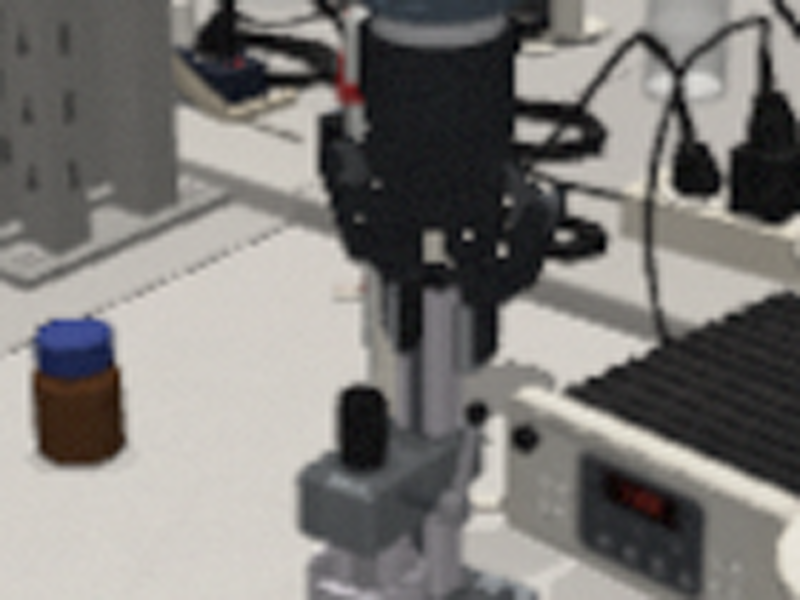

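```bash
python3 - <<'E'
import pickle
from h import *
c=pickle.load(open("pics/w9c.pkl","rb"))
x=ray(c,280,284.5,156,True);d=x[:2]-[602.5,53.5];a=.084
print(x,"rel",d@[np.cos(a),np.sin(a)],d@[-np.sin(a),np.cos(a)])
E
python3 rel.py
```

```text
[631.51024386  -2.20959651 156.        ] rel 24.233851052201583 -57.9471643390563
rel -11.12207286469763 -57.81482343260096 197.66510757374863 [-0.5  0.4 -0.3] 16.65
```

Request:
jog_arm(
  moves=[
    {"grip": 0.2, "translation": [-0.017, 0, 0], "twist": [0, 0, 0]},
    {"grip": 0.2, "translation": [-0.016, 0, 0], "twist": [0, 0, 0]},
    {"grip": 0.2, "translation": [0, 0, 0.02], "twist": [0, 0, 0]},
    {"grip": 0.2, "translation": [0, 0, 0.02], "twist": [0, 0, 0]},
    {"grip": 0.2, "translation": [0, 0, 0.01], "twist": [0, 0, 0]},
    {"grip": 0.2, "translation": [0, 0, 0.004], "twist": [0, 0, 0]},
  ],
)

```text
clock: 17.15
eef_pos: [627.5, -2.3, 141.4]
tcp_rot: [3.141, -0.004, -3.057]
contact_force: [-0.1, 0.4, 0.0]
opening: 0.4
```

Request:
jog_arm(
  moves=[
    {"grip": 1, "translation": [0, 0, 0], "twist": [0, 0, 0]},
    {"grip": 1, "translation": [0, 0, 0], "twist": [0, 0, 0]},
    {"grip": 1, "translation": [0, 0, 0], "twist": [0, 0, 0]},
    {"grip": 1, "translation": [0, 0, 0], "twist": [0, 0, 0]},
  ],
  squeeze=30,
)

```text
clock: 17.48
eef_pos: [629.0, -2.5, 144.6]
tcp_rot: [-3.141, 0.0, -3.057]
contact_force: [0.2, -1.9, -5.1]
opening: 0.133
```

```bash
python3 rel.py
```

```text
rel 21.71876269545316 -58.04077173307142 144.5973166737069 [ 0.2 -1.9 -5.1] 17.4833
```

Request:
jog_arm(
  moves=[
    {"grip": 1, "translation": [0.004, 0, -0.0014], "twist": [0, 0, 0]},
    {"grip": 1, "translation": [0.004, 0, -0.001], "twist": [0, 0, 0]},
    {"grip": 1, "translation": [0.004, 0, -0.0008], "twist": [0, 0, 0]},
    {"grip": 1, "translation": [0.004, 0, -0.0005], "twist": [0, 0, 0]},
    {"grip": 1, "translation": [0.004, 0, -0.0002], "twist": [0, 0, 0]},
    {"grip": 1, "translation": [0.004, 0, 0.0002], "twist": [0, 0, 0]},
    {"grip": 1, "translation": [0.004, 0, 0.0005], "twist": [0, 0, 0]},
    {"grip": 1, "translation": [0.004, 0, 0.0008], "twist": [0, 0, 0]},
    {"grip": 1, "translation": [0.003, 0, 0.001], "twist": [0, 0, 0]},
  ],
)

```text
clock: 18.23
eef_pos: [593.9, -5.3, 146.7]
tcp_rot: [-3.142, 0.001, -3.057]
contact_force: [-0.7, -0.7, 0.3]
opening: -0.0
```

Request:
jog_arm(
  moves=[
    {"grip": 1, "translation": [0.003, 0, 0.001], "twist": [0, 0, 0]},
    {"grip": 1, "translation": [0.002, 0, 0.0005], "twist": [0, 0, 0]},
  ],
)

```text
clock: 18.4
eef_pos: [588.8, -5.6, 144.4]
tcp_rot: [3.141, 0.0, -3.057]
contact_force: [-0.4, -0.7, -0.1]
opening: 0.0
```

```bash
python3 rel.py
```

```text
rel -18.590009474125146 -57.71113406446642 144.43970469126563 [-0.4 -0.7 -0.1] 18.4
```

```bash
python3 look.py scene c10 225 160 110 82
```

```text
k 7.2727272727272725
{'clock': np.float64(18.4), 'eef_pos': array([588.818,  -5.567, 144.44 ]), 'tcp_rot': array([ 3.141,  0.   , -3.057]), 'contact_force': array([-0.387, -0.696, -0.126]), 'qpos': array([-0.012,  0.393,  1.789,  0.   ,  0.959, -1.667]), 'opening': np.float64(0.0)}
```

View pics/c10z.png

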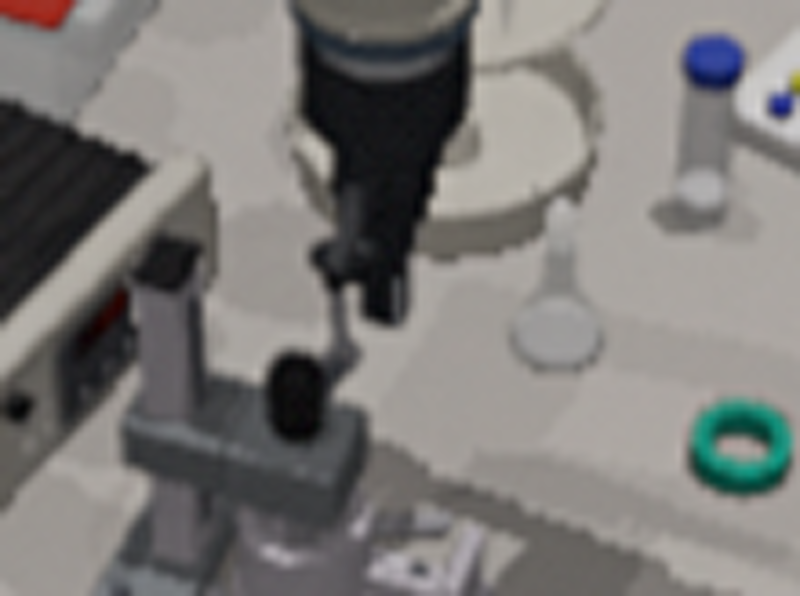

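Request:
jog_arm(
  moves=[
    {"grip": 1, "translation": [0.003, 0, -0.02], "twist": [0, 0, 0]},
    {"grip": 0.2, "translation": [0, 0, -0.035], "twist": [0, 0, 0]},
    {"grip": 0.2, "translation": [0, 0, 0], "twist": [0, 0, 0]},
    {"grip": 0.2, "translation": [0, 0, 0], "twist": [0, 0, 0]},
    {"grip": 0.2, "translation": [0, 0, 0], "twist": [0, 0, 0]},
  ],
)

```text
clock: 18.87
eef_pos: [586.2, -5.9, 199.1]
tcp_rot: [3.142, 0.0, -3.057]
contact_force: [-0.3, 0.4, -1.1]
opening: 0.398
```

```bash
python3 look.py wrist w11; python3 rel.py;  python3 - <<'E'
import pickle,cv2
from h import *
c=pickle.load(open("pics/w11c.pkl","rb"))
p=cv2.imread("pics/w11.png").max(2)
m=(p<50).astype(np.uint8);n,l,st,ce=cv2.connectedComponentsWithStats(m[:,:]);
for i in range(1,n):
    if 100<st[i][4]<1500:
        x=ray(c,*ce[i],159,True);d=x[:2]-[602.5,53.5];a=.084
        print(st[i],ce[i].round(1),"rel",d@[np.cos(a),np.sin(a)],d@[-np.sin(a),np.cos(a)])
E
```

```text
{'clock': np.float64(18.867), 'eef_pos': array([586.203,  -5.851, 199.121]), 'tcp_rot': array([ 3.142,  0.   , -3.057]), 'contact_force': array([-0.326,  0.441, -1.103]), 'qpos': array([-0.013,  0.326,  1.75 ,  0.   ,  1.065, -1.668]), 'opening': np.float64(0.398)}
rel -21.68936186848042 -57.72419013645122 198.46254530742578 [-0.3  0.3  0.5] 18.9167
[  0   0  43  30 726] [14.3 10.4] rel -189.87713359818096 -250.85329938980755
[504 260  23  39 413] [514.3 279.2] rel 19.839020906267145 130.3530829584099
[269 269  21  21 346] [279.3 279.2] rel 8.368527943742414 -58.37591377911152
```

View pics/w11.png

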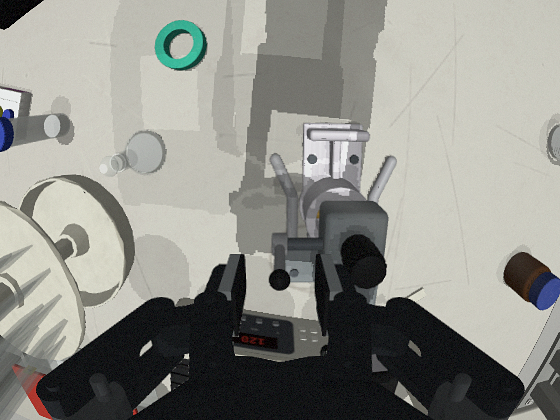

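Request:
jog_arm(
  moves=[
    {"grip": 1, "translation": [-0.0172, -0.002, 0], "twist": [0, 0, 0]},
    {"grip": 1, "translation": [-0.0172, -0.002, 0], "twist": [0, 0, 0]},
    {"grip": 1, "translation": [-0.0172, -0.002, 0], "twist": [0, 0, 0]},
    {"grip": 1, "translation": [0, 0, 0], "twist": [0, 0, 0]},
    {"grip": 1, "translation": [0, 0, 0.01], "twist": [0, 0, 0]},
    {"grip": 1, "translation": [0, 0, 0.01], "twist": [0, 0, 0]},
  ],
)

```text
clock: 19.42
eef_pos: [637.2, -7.5, 177.6]
tcp_rot: [3.141, -0.001, -3.057]
contact_force: [0.1, -0.2, -0.4]
opening: -0.005
```

```bash
python3 rel.py; python3 look.py scene c12 225 150 110 82
```

```text
rel 29.477026336252017 -63.731363384635856 177.6449627231324 [ 0.1 -0.2 -0.4] 19.4167
k 7.2727272727272725
{'clock': np.float64(19.417), 'eef_pos': array([637.22 ,  -7.533, 177.645]), 'tcp_rot': array([ 3.141e+00, -1.000e-03, -3.057e+00]), 'contact_force': array([ 0.093, -0.237, -0.392]), 'qpos': array([-0.014,  0.425,  1.653,  0.   ,  1.065, -1.669]), 'opening': np.float64(-0.005)}
```

View pics/c12z.png

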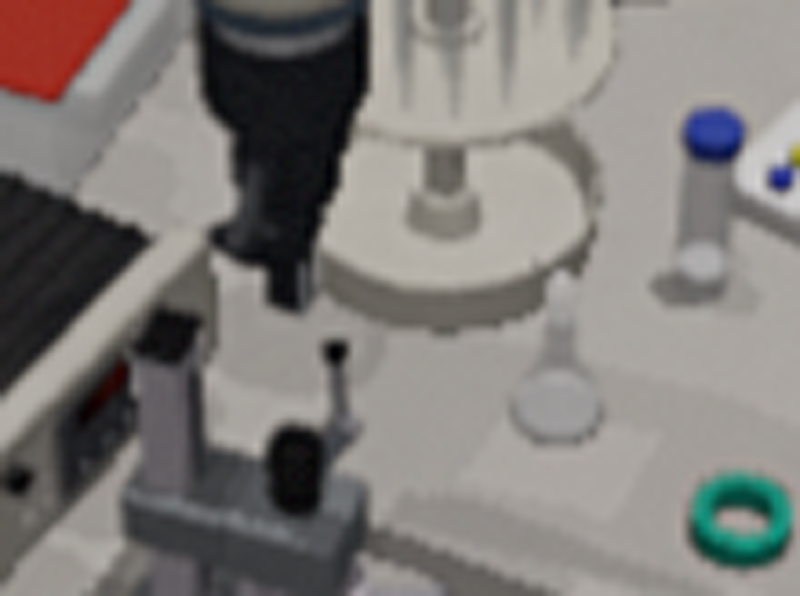

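Request:
jog_arm(
  moves=[
    {"grip": 1, "translation": [0, 0, 0.008], "twist": [0, 0, 0]},
    {"grip": 1, "translation": [0, 0, 0.004], "twist": [0, 0, 0]},
  ],
)

```text
clock: 19.63
eef_pos: [636.9, -7.5, 165.6]
tcp_rot: [3.141, -0.002, -3.057]
contact_force: [0.3, -0.3, -0.7]
opening: 0.001
```

Request:
jog_arm(
  moves=[
    {"grip": 1, "translation": [0, 0, 0.005], "twist": [0, 0, 0]},
    {"grip": 1, "translation": [0, 0, 0.005], "twist": [0, 0, 0]},
  ],
)

```text
clock: 19.8
eef_pos: [638.0, -7.6, 156.8]
tcp_rot: [-3.142, 0.0, -3.057]
contact_force: [1.0, 0.1, 0.0]
opening: -0.003
```

Request:
jog_arm(
  moves=[
    {"grip": 1, "translation": [0, 0, 0.004], "twist": [0, 0, 0]},
    {"grip": 1, "translation": [0, 0, 0], "twist": [0, 0, 0]},
  ],
)

```text
clock: 19.97
eef_pos: [637.7, -7.6, 152.3]
tcp_rot: [3.141, -0.001, -3.057]
contact_force: [0.7, 0.1, -0.1]
opening: -0.003
```

Free of contact. Now I push to the front.

Request:
jog_arm(
  moves=[
    {"grip": 1, "translation": [0.004, 0, 0], "twist": [0, 0, 0]},
    {"grip": 1, "translation": [0.004, 0, 0], "twist": [0, 0, 0]},
    {"grip": 1, "translation": [0.004, 0, 0.001], "twist": [0, 0, 0]},
    {"grip": 1, "translation": [0.004, 0, 0.001], "twist": [0, 0, 0]},
  ],
)

```text
clock: 20.3
eef_pos: [624.2, -8.8, 152.8]
tcp_rot: [-3.141, 0.006, -3.058]
contact_force: [5.9, 1.6, 3.6]
opening: -0.001
```

Request:
jog_arm(
  moves=[
    {"grip": 1, "translation": [0.004, 0, 0.001], "twist": [0, 0, 0]},
    {"grip": 1, "translation": [0.004, 0, 0.001], "twist": [0, 0, 0]},
  ],
)

```text
clock: 20.47
eef_pos: [616.4, -9.5, 151.0]
tcp_rot: [-3.141, 0.006, -3.058]
contact_force: [6.2, 0.6, 4.6]
opening: -0.0
```

Request:
jog_arm(
  moves=[
    {"grip": 1, "translation": [0.003, 0, 0.001], "twist": [0, 0, 0]},
    {"grip": 1, "translation": [0.002, 0, 0], "twist": [0, 0, 0]},
  ],
)

```text
clock: 20.63
eef_pos: [611.1, -9.9, 149.7]
tcp_rot: [-3.141, 0.005, -3.058]
contact_force: [7.5, 0.5, 1.2]
opening: -0.001
```

```bash
python3 rel.py
```

```text
rel 3.2075610873643257 -63.92088968706428 149.67762459956916 [7.5 0.5 1.2] 20.6333
```

Request:
jog_arm(
  moves=[
    {"grip": 1, "translation": [0.002, 0, 0], "twist": [0, 0, 0]},
  ],
)

```text
clock: 20.72
eef_pos: [609.2, -10.0, 149.5]
tcp_rot: [-3.141, 0.006, -3.058]
contact_force: [7.8, 1.6, -2.2]
opening: 0.003
```

Request:
jog_arm(
  moves=[
    {"grip": 1, "translation": [0.0015, 0, 0], "twist": [0, 0, 0]},
  ],
)

```text
clock: 20.8
eef_pos: [608.1, -10.2, 149.4]
tcp_rot: [-3.141, 0.006, -3.058]
contact_force: [12.7, 1.7, -4.4]
opening: 0.001
```

Request:
jog_arm(
  moves=[
    {"grip": 1, "translation": [0.0015, 0, 0], "twist": [0, 0, 0]},
  ],
)

```text
clock: 20.88
eef_pos: [607.9, -10.2, 149.6]
tcp_rot: [-3.141, 0.009, -3.058]
contact_force: [16.2, 2.2, -6.6]
opening: 0.002
```

Request:
jog_arm(
  moves=[
    {"grip": 1, "translation": [0.0015, 0, 0], "twist": [0, 0, 0]},
  ],
)

```text
clock: 20.97
eef_pos: [607.6, -10.2, 149.9]
tcp_rot: [-3.141, 0.012, -3.058]
contact_force: [19.0, 3.0, -7.0]
opening: 0.001
```

Request:
jog_arm(
  moves=[
    {"grip": 1, "translation": [-0.006, 0, 0], "twist": [0, 0, 0]},
    {"grip": 1, "translation": [0, 0, -0.025], "twist": [0, 0, 0]},
    {"grip": 0, "translation": [0, 0, -0.025], "twist": [0, 0, 0]},
    {"grip": 0, "translation": [0.013, 0.032, -0.005], "twist": [0, 0, 0]},
    {"grip": 0, "translation": [0, 0.032, 0], "twist": [0, 0, 0]},
    {"grip": 0, "translation": [0, 0, 0], "twist": [0, 0, 0]},
    {"grip": 0, "translation": [0, 0, 0], "twist": [0, 0, 0]},
  ],
)

```text
clock: 21.55
eef_pos: [589.8, 53.7, 203.6]
tcp_rot: [-3.142, 0.0, -3.055]
contact_force: [-0.1, -0.7, -0.1]
opening: 0.498
```

```bash
python3 rel.py; python3 look.py scene c13 225 160 110 82; python3 look.py wrist w13; python3 rel.py
```

```text
rel -12.617780379254825 1.2921410277549574 203.57925574083188 [-0.1 -0.7 -0.1] 21.55
k 7.2727272727272725
{'clock': np.float64(21.55), 'eef_pos': array([589.818,  53.729, 203.579]), 'tcp_rot': array([-3.142,  0.   , -3.055]), 'contact_force': array([-0.079, -0.688, -0.093]), 'qpos': array([ 0.088,  0.33 ,  1.733, -0.   ,  1.079, -1.569]), 'opening': np.float64(0.498)}
{'clock': np.float64(21.6), 'eef_pos': array([589.998,  52.867, 203.333]), 'tcp_rot': array([-3.141, -0.   , -3.056]), 'contact_force': array([ 0.271, -0.984,  0.091]), 'qpos': array([ 0.087,  0.331,  1.732, -0.   ,  1.079, -1.569]), 'opening': np.float64(0.494)}
rel -12.425791104682592 -0.15014851733913992 203.15663749044396 [ 0.  -0.3 -0.2] 21.65
```

View pics/c13z.png

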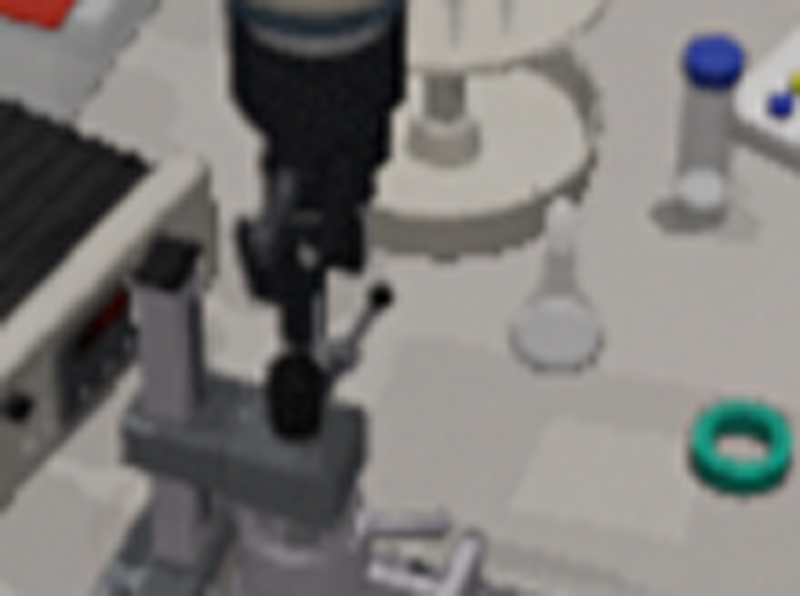

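View pics/w13.png

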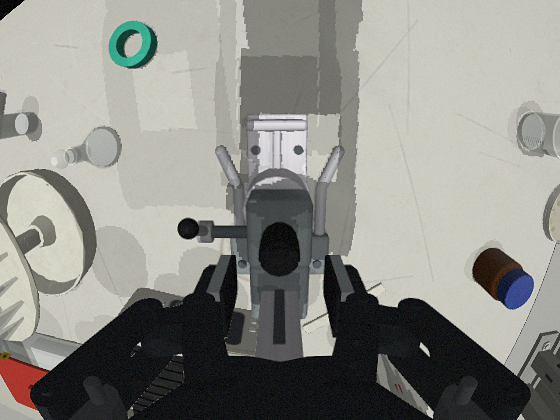

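Request:
jog_arm(
  moves=[
    {"grip": 0, "translation": [-0.013, 0, 0], "twist": [0, 0, 0]},
    {"grip": 0, "translation": [0, 0, 0], "twist": [0, 0, 0]},
    {"grip": 0, "translation": [0, 0, 0.02], "twist": [0, 0, 0]},
    {"grip": 0, "translation": [0, 0, 0.02], "twist": [0, 0, 0]},
    {"grip": 0, "translation": [0, 0, 0.015], "twist": [0, 0, 0]},
    {"grip": 0, "translation": [0, 0, 0.005], "twist": [0, 0, 0]},
    {"grip": 0, "translation": [0, 0, 0], "twist": [0, 0, 0]},
  ],
)

```text
clock: 22.23
eef_pos: [602.2, 52.9, 141.6]
tcp_rot: [-3.141, -0.003, -3.058]
contact_force: [-0.1, -0.5, 0.6]
opening: 0.503
```

Request:
jog_arm(
  moves=[
    {"grip": 1, "translation": [0, 0, 0], "twist": [0, 0, 0]},
    {"grip": 1, "translation": [0, 0, 0], "twist": [0, 0, 0]},
    {"grip": 1, "translation": [0, 0, 0], "twist": [0, 0, 0]},
    {"grip": 1, "translation": [0, 0, 0], "twist": [0, 0, 0]},
  ],
  squeeze=60,
)

```text
clock: 22.57
eef_pos: [603.9, 53.4, 144.2]
tcp_rot: [-3.141, 0.001, -3.057]
contact_force: [-1.5, -2.6, 3.1]
opening: 0.284
```

Request:
jog_arm(
  moves=[
    {"grip": 1, "translation": [0, 0, -0.002], "twist": [0, 0, 0]},
    {"grip": 1, "translation": [0, 0, -0.003], "twist": [0, 0, 0]},
    {"grip": 1, "translation": [0, 0, -0.003], "twist": [0, 0, 0]},
    {"grip": 1, "translation": [0, 0, -0.003], "twist": [0, 0, 0]},
    {"grip": 1, "translation": [0, 0, -0.003], "twist": [0, 0, 0]},
  ],
)

```text
clock: 22.98
eef_pos: [603.8, 53.4, 157.2]
tcp_rot: [-3.141, 0.001, -3.057]
contact_force: [3.6, -4.0, -7.6]
opening: 0.275
```

```bash
python3 look.py side s14 220 160 140 105
```

```text
k 5.714285714285714
{'clock': np.float64(22.983), 'eef_pos': array([603.806,  53.411, 157.172]), 'tcp_rot': array([-3.141e+00,  1.000e-03, -3.057e+00]), 'contact_force': array([ 3.645, -3.954, -7.588]), 'qpos': array([ 8.600e-02,  4.020e-01,  1.742e+00, -1.000e-03,  9.970e-01,
       -1.569e+00]), 'opening': np.float64(0.275)}
```

View pics/s14z.png

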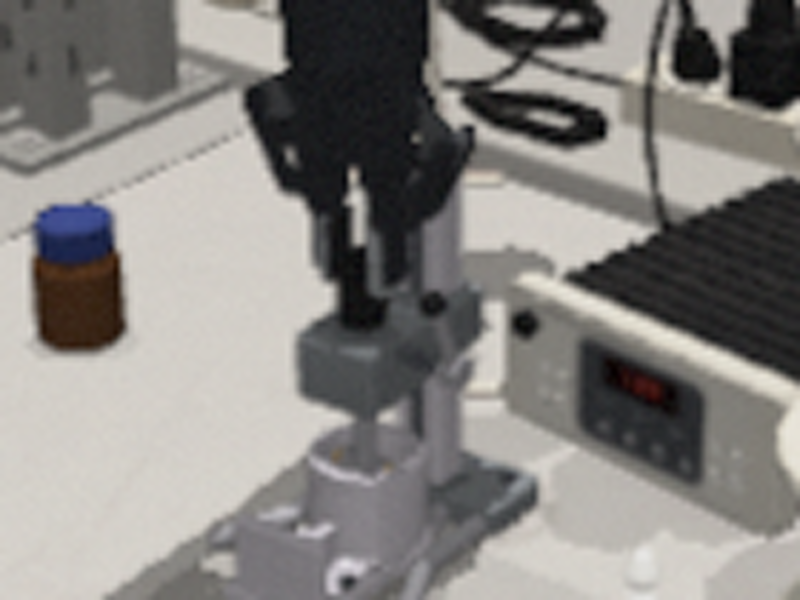

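Request:
jog_arm(
  moves=[
    {"grip": 1, "translation": [0, 0, -0.003], "twist": [0, 0, 0]},
    {"grip": 1, "translation": [0, 0, -0.003], "twist": [0, 0, 0]},
    {"grip": 1, "translation": [0, 0, -0.003], "twist": [0, 0, 0]},
    {"grip": 1, "translation": [0, 0, -0.003], "twist": [0, 0, 0]},
    {"grip": 1, "translation": [0, 0, -0.003], "twist": [0, 0, 0]},
    {"grip": 1, "translation": [0, 0, -0.003], "twist": [0, 0, 0]},
    {"grip": 1, "translation": [0, 0, -0.003], "twist": [0, 0, 0]},
    {"grip": 1, "translation": [0, 0, -0.003], "twist": [0, 0, 0]},
    {"grip": 1, "translation": [0, 0, -0.003], "twist": [0, 0, 0]},
    {"grip": 1, "translation": [0, 0, -0.003], "twist": [0, 0, 0]},
  ],
)

```text
clock: 23.87
eef_pos: [603.8, 53.4, 187.4]
tcp_rot: [-3.141, 0.001, -3.057]
contact_force: [3.7, -4.2, -5.2]
opening: 0.279
```

Request:
jog_arm(
  moves=[
    {"grip": 1, "translation": [0, 0, -0.003], "twist": [0, 0, 0]},
    {"grip": 1, "translation": [0, 0, -0.003], "twist": [0, 0, 0]},
    {"grip": 1, "translation": [0, 0, -0.003], "twist": [0, 0, 0]},
    {"grip": 1, "translation": [0, 0, -0.003], "twist": [0, 0, 0]},
    {"grip": 1, "translation": [0, 0, -0.003], "twist": [0, 0, 0]},
  ],
)

```text
clock: 24.28
eef_pos: [603.8, 53.4, 202.4]
tcp_rot: [-3.141, 0.001, -3.057]
contact_force: [3.6, -3.5, -5.4]
opening: 0.274
```

Request:
jog_arm(
  moves=[
    {"grip": 1, "translation": [0, 0, -0.002], "twist": [0, 0, 0]},
    {"grip": 1, "translation": [0, 0, -0.002], "twist": [0, 0, 0]},
  ],
)

```text
clock: 24.45
eef_pos: [603.8, 53.4, 206.4]
tcp_rot: [-3.141, 0.001, -3.057]
contact_force: [4.1, -4.9, -6.5]
opening: 0.28
```

Request:
jog_arm(
  moves=[
    {"grip": 1, "translation": [0, 0, -0.002], "twist": [0, 0, 0]},
    {"grip": 1, "translation": [0, 0, -0.001], "twist": [0, 0, 0]},
  ],
)

```text
clock: 24.62
eef_pos: [603.7, 53.4, 208.2]
tcp_rot: [-3.141, 0.001, -3.057]
contact_force: [9.7, -4.0, -22.5]
opening: 0.279
```

Request:
jog_arm(
  moves=[
    {"grip": 1, "translation": [0, 0, -0.001], "twist": [0, 0, 0]},
  ],
)

```text
clock: 24.7
eef_pos: [603.7, 53.4, 208.3]
tcp_rot: [-3.141, 0.0, -3.057]
contact_force: [13.7, -3.4, -30.6]
opening: 0.276
```

Request:
jog_arm(
  moves=[
    {"grip": 1, "translation": [0, 0, -0.001], "twist": [0, 0, 0]},
  ],
)

```text
clock: 24.78
eef_pos: [603.6, 53.4, 208.3]
tcp_rot: [-3.141, -0.0, -3.057]
contact_force: [15.8, -3.3, -36.9]
opening: 0.276
```

Request:
jog_arm(
  moves=[
    {"grip": 1, "translation": [0, 0, 0.002], "twist": [0, 0, 0]},
    {"grip": 1, "translation": [0, 0, 0.001], "twist": [0, 0, 0]},
  ],
)

```text
clock: 24.95
eef_pos: [603.8, 53.4, 208.0]
tcp_rot: [-3.141, 0.0, -3.057]
contact_force: [1.2, -4.0, 2.4]
opening: 0.274
```

Request:
jog_arm(
  moves=[
    {"grip": 0, "translation": [0, 0, 0], "twist": [0, 0, 0]},
    {"grip": 0, "translation": [0, 0, 0], "twist": [0, 0, 0]},
    {"grip": 0, "translation": [0, 0, 0], "twist": [0, 0, 0]},
    {"grip": 0, "translation": [0, 0, -0.02], "twist": [0, 0, 0]},
    {"grip": 0, "translation": [0, 0, -0.03], "twist": [0, 0, 0]},
    {"grip": 0, "translation": [0.02, 0, -0.03], "twist": [0, 0, 0]},
    {"grip": 0, "translation": [0.04, 0, -0.01], "twist": [0, 0, 0]},
    {"grip": 0, "translation": [0.04, 0, 0], "twist": [0, 0, 0]},
    {"grip": 0, "translation": [0, 0, 0], "twist": [0, 0, 0]},
  ],
)

```text
clock: 25.7
eef_pos: [497.2, 45.1, 298.6]
tcp_rot: [3.141, -0.004, -3.057]
contact_force: [-0.0, -0.4, -1.1]
opening: 0.501
```

```bash
python3 look.py scene c15 225 175 110 82; python3 look.py side s15 220 160 140 105; python3 look.py wrist w15 190 140 180 135
```

```text
k 7.2727272727272725
{'clock': np.float64(25.7), 'eef_pos': array([497.202,  45.099, 298.55 ]), 'tcp_rot': array([ 3.141, -0.004, -3.057]), 'contact_force': array([-0.013, -0.443, -1.113]), 'qpos': array([ 8.700e-02,  9.400e-02,  1.813e+00,  1.000e-03,  1.238e+00,
       -1.568e+00]), 'opening': np.float64(0.501)}
k 5.714285714285714
{'clock': np.float64(25.75), 'eef_pos': array([500.555,  45.371, 298.919]), 'tcp_rot': array([ 3.141, -0.   , -3.057]), 'contact_force': array([ 0.645, -0.251, -0.276]), 'qpos': array([ 8.700e-02,  9.700e-02,  1.809e+00,  1.000e-03,  1.236e+00,
       -1.568e+00]), 'opening': np.float64(0.496)}
k 4.444444444444445
{'clock': np.float64(25.8), 'eef_pos': array([502.804,  45.515, 299.115]), 'tcp_rot': array([ 3.141e+00,  2.000e-03, -3.057e+00]), 'contact_force': array([1.07 , 0.61 , 1.261]), 'qpos': array([ 0.087,  0.1  ,  1.805,  0.   ,  1.235, -1.568]), 'opening': np.float64(0.5)}
```

View pics/c15z.png

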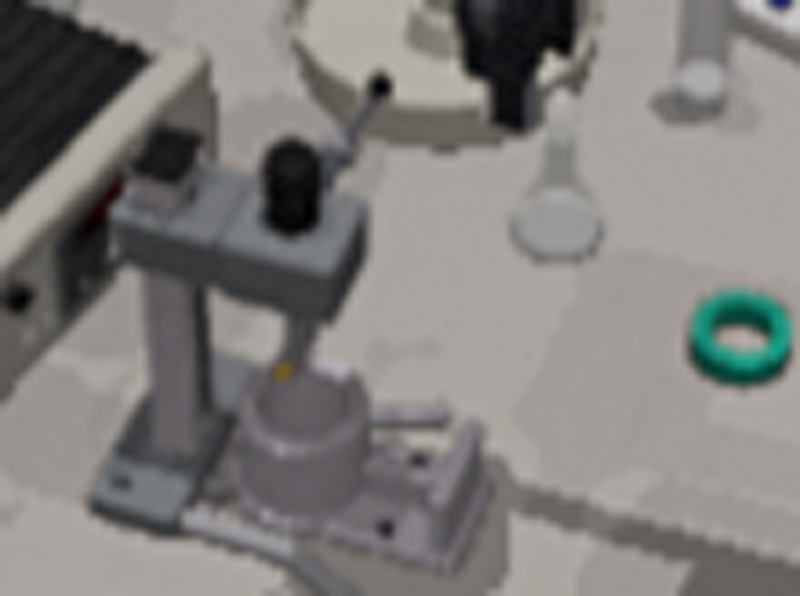

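View pics/s15z.png

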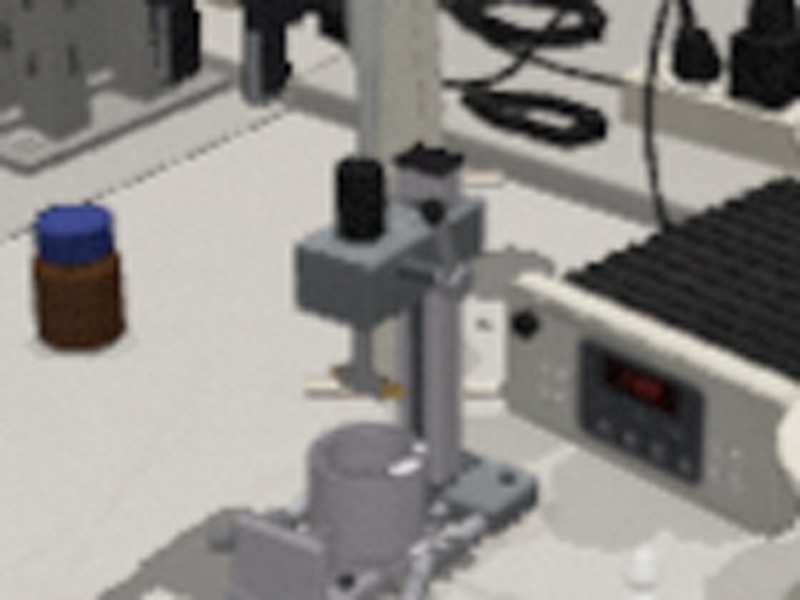

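View pics/w15z.png

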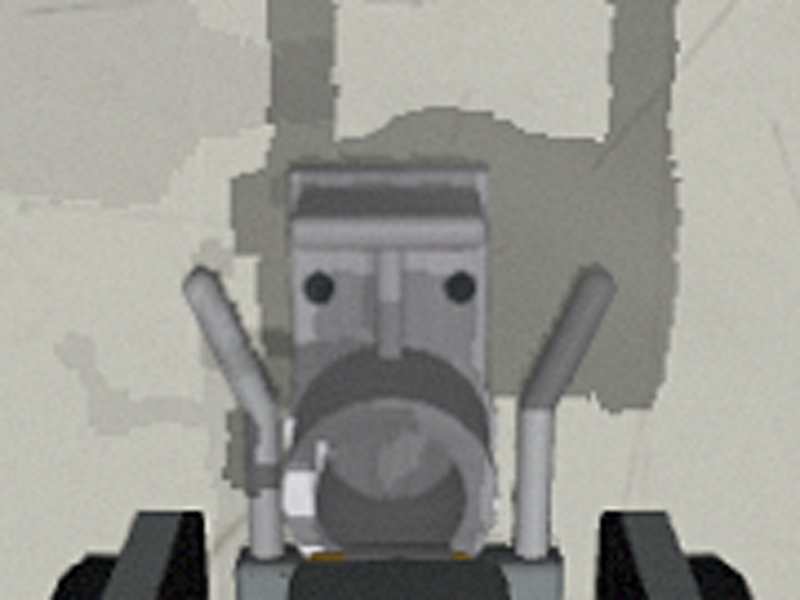

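```bash
python3 - <<'E'
import pickle,cv2
from h import *
c=pickle.load(open("pics/w15c.pkl","rb"))
p=cv2.imread("pics/w15.png").astype(int)
m=((p[:,:,2]-p[:,:,0])>35)&(p[:,:,2]>60)
m[:, :240]=0;m[:,320:]=0;m[:245]=0;m[285:]=0
v,u=np.nonzero(m);print(u.min(),u.max(),v.min(),v.max(),len(u))
a=ray(c,u.min(),v[u==u.min()].mean(),102,True);b=ray(c,u.max()+1,v[u==u.max()].mean(),102,True);print(a,b,np.linalg.norm(a-b))
k=800/180
P=lambda x,y,z:ray(c,190+x/k,140+y/k,z,True).round(1)
print("lug",P(290,216,50),P(487,214,50),"boreback",P(388,415,60),"foot",P(290,168,10),P(488,166,10))
E
```

```text
259 295 264 265 20
[604.44271618  29.36686979 102.        ] [600.72998763  72.6272362  102.        ] 43.4193926178646
lug [526.   16.5  50. ] [520.8  71.4  50. ] boreback [579.2  48.6  60. ] foot [520.9  13.3  10. ] [515.1  73.5  10. ]
```

```bash
python3 - <<'E'
from rig import r
s=r.sense();print(s['clock'],s['contact_force'].round(1));print(r.sign_off())
E
```

```text
25.85 [-0.9  0.3 -0.1]
the job is handed in; nothing more can be done
None
```

The job is done and handed in at 25.9 s of the 67 s allowed. The robot was touching nothing at the end.

**What I did**
- **Bracket:** I slid it home. The push force rose from about 6 N to 15 N at the stop.
- **Gauge down:** I pressed it to its end stop, where the knob top measured 160 mm.
- **Lever:** I swung it fully back and then fully forward to lock, feeling the stop at each end.
- **Gauge up:** I drew it up to the top stop by the knob, where the pull reached about 37 N.

**Last checks**
- **Bracket:** It is within about 1 mm of where I pushed it home, and aligned with the rails.
- **Lever:** I compared its ball with the start picture after locking, with the gauge still down. The ball was back in its locked place.
- **Plungers:** They are visibly out. The visible brass spans about 43 mm, but the head hides part of it. That is below the 46–47 mm expected, so it does not confirm the exact size.

**What went wrong or disagreed**
- **Force at the end stop:** On the first press the wrist force peaked at about 86 N, because I expected 65 mm of travel but the stop came after about 59 mm. The head seems to have started about 6 mm down. The load appears to have gone through the fingers on the knob, not the gripper's body, but I could not confirm that.
- **Lever slip:** My grip on the ball slipped off part-way back. I finished the swing by pushing it from behind.
- **Other objects:** I did not check them one by one at the end. I never worked near them, and no contact showed there.

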